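Find the rattling valve housing and set it in the opening jig

ROBOT

A 7-joint arm with a two-finger parallel gripper is mounted at the origin on the work surface. World frame = base frame: x ahead of the robot, y to its left, z up, the work surface at z = 0. Lengths are in m, angles in rad, forces in N, time in s.
With the tool pointing down it reaches from about 0.425 to 0.825 m from the base axis. Payload 3.6 kg.
Tool frame: the origin (TCP) lies where the fingers leave the gripper's body, on its centre line; the fingertips stand 73 mm ahead of it and the grasp point (between the pads) lies ahead of it (ctrl.grasp_offset is the z of the grasp point in the tool frame, in m); z points along the fingers, y is the line along which they close (so a half turn about z gives the same grasp; the last joint's range is limited). The gripper opens to 85 mm and grips with 20 to 120 N. Pads are 22 mm wide; open, the fingers measure 114 mm over their backs; the gripper's body (76 mm by 85 mm) begins 54 mm behind the grasp point. The pads swing forward as they close: fully open they stand 13 mm farther back than shut.
Start: joints at [-1.321, 0.615, -0.013, 1.423, 0.008, 1.103, -0.04], TCP at [0.177, 0.625, 0.304] pointing down, gripper open.
Joint ranges: [-3.12, 3.12], [-0.3, 2.06], [-1.34, 1.32], [0.26, 2.42], [-1.36, 4.5], [0.01, 1.98], [-2.84, 2.84]. Speed limits (rad/s): [2.79, 2.79, 3.14, 3.14, 3.14, 3.14, 3.14].

INTERFACE

Orientations are given as a rotation vector (axis times angle).
In Python, from plant import ctrl gives the robot as it stands.
- The arm moves only by the tool step_arm, never from a script. Its argument "plan" is a list that holds one entry, the list of rows, each a list of 7 numbers: the turn, a rotation vector about the tool's x, y, z in degrees, then the shift along the tool's x, y, z in cm, then the opening, from 0 (shut) to 1 (fully open). A call has 1 to 10 rows; each row is the pose to reach, as a shift and turn from the pose commanded when the call began, along the tool's axes at that moment; what a row does not reach only later rows make up. A row lasts 1/12 s, in which the tool goes at most 41.7 mm and 7.16 degrees, less where a joint would pass 70% of its speed; a pose out of reach is approached as far as the arm can. A call with a gripper value outside its range is refused whole. The fingers move at their own pace and stop on an object; "grip_force" is the grip in N (left out, the last holds). Time passes only in rows, so rows that repeat a pose let the fingers close. It gives the time, the measured TCP pose, the force, the opening and the grip force at its end, in the units of the state.
- ctrl.observe(): the state, without advancing time (a new reading comes with each control period).
- ctrl.read_camera(name): name is "scene" or "top" or "wrist"; returns a dict with "frame" (420x560x3 uint8, red, green, blue), "fx", "fy", "cx", "cy" (pixels), "T" (4x4, takes a point from camera to world coordinates); the wrist camera has in their place "T_tool_cam" (4x4, takes a point from camera to tool coordinates, whose origin is the TCP and whose axes are the flange's). Camera axes: x right, y down, z forward; pixel columns grow to the right and rows downward; lengths in m; the calibration is good to about 2 mm. A picture is of the moment at which its call begins: read the wrist's pose just before it. There is no depth.
- ctrl.finish_job(): hands the job in; it is judged then, once.
The state is a dict: "time": time; "qpos": joint angles; "dq": joint speeds; "joint_torque": joint torques, N m; "ee_pos": TCP position; "eef_rot": TCP orientation; "force": force on the tool from outside, world axes, zero at the start; "wrist_torque": the same for the moment, N m; "opening": opening from 0.0 (shut) to 1.0 (fully open); "grasp_force": force on a finger pad.
Only numpy, scipy, OpenCV 4.12 (cv2) and the standard library are available. Lean on these libraries where they do the work, as an engineer would, in place of code of your own. Each camera call takes 0.05 s, during which the arm holds its last target. There are 200 camera calls.

TASK

One of the closed grey valve housings on the bench has a ball come loose inside: lift them and shake them lengthwise to find the one that rattles. Set that one flat, lid up, on the opening jig and push it fully home against both stops, a long side along the long stop and an end against the short stop; stand all the sound ones, lid up, on the floor of the white tray. Leave the rings, tools and other things on the bench where they are.

Things in the scene. Friction and masses are not known exactly. Their poses are not given: they have to be found in the camera images.
- unit_a_mid (a point): middle of a closed grey valve housing, a box 96 mm long (x), 50 wide (y), 46 high (z, up), 0.25 to 0.75 kg; screws and plug in its top stand 3 mm proud. All look alike, any may be the faulty one, weight does not tell; four or five are present (None: absent). In the faulty one a 160 g steel ball rolls freely, 52 mm along the length, 6 mm across, knocking at the ends and shifting the balance; in sound ones nothing moves.
- unit_b_mid (a point): middle of a closed grey valve housing, a box 96 mm long (x), 50 wide (y), 46 high (z, up), 0.25 to 0.75 kg; screws and plug in its top stand 3 mm proud. All look alike, any may be the faulty one, weight does not tell; four or five are present (None: absent). In the faulty one a 160 g steel ball rolls freely, 52 mm along the length, 6 mm across, knocking at the ends and shifting the balance; in sound ones nothing moves.
- unit_c_mid (a point): middle of a closed grey valve housing, a box 96 mm long (x), 50 wide (y), 46 high (z, up), 0.25 to 0.75 kg; screws and plug in its top stand 3 mm proud. All look alike, any may be the faulty one, weight does not tell; four or five are present (None: absent). In the faulty one a 160 g steel ball rolls freely, 52 mm along the length, 6 mm across, knocking at the ends and shifting the balance; in sound ones nothing moves.
- unit_d_mid (a point): middle of a closed grey valve housing, a box 96 mm long (x), 50 wide (y), 46 high (z, up), 0.25 to 0.75 kg; screws and plug in its top stand 3 mm proud. All look alike, any may be the faulty one, weight does not tell; four or five are present (None: absent). In the faulty one a 160 g steel ball rolls freely, 52 mm along the length, 6 mm across, knocking at the ends and shifting the balance; in sound ones nothing moves.
- unit_e_mid (a point): middle of a closed grey valve housing, a box 96 mm long (x), 50 wide (y), 46 high (z, up), 0.25 to 0.75 kg; screws and plug in its top stand 3 mm proud. All look alike, any may be the faulty one, weight does not tell; four or five are present (None: absent). In the faulty one a 160 g steel ball rolls freely, 52 mm along the length, 6 mm across, knocking at the ends and shifting the balance; in sound ones nothing moves.
- jig_corner (a point): inner corner of the opening jig's two steel stops, on top of its fixed 8 mm plate (from here 130 mm along -x, 115 along +y). Short stop: plane x = 0, 80 mm along +y; long stop: plane y = 0, 125 mm along -x; both 14 mm thick, 16 high above the plate. A housing fully home has its middle at x -48, y +25, z +23 mm here, length along x either way round.
- tray_in (a point): centre of the inner floor of the white open tray, fixed to the bench; inside 120 mm (x) by 390 mm (y), floor 5 mm above the bench, rim 13 mm above the floor. Holds four housings side by side, lengths along x, 100 mm apart along y.
- collar: bystander, to be left alone: white plastic ring, 34 mm across, 10 mm high; origin at its underside middle
- flange: bystander, to be left alone: steel ring, 38 mm across, 8 mm high; origin at its underside middle
- thumbscrew: bystander, to be left alone: white nylon thumbscrew standing on its head, 22 mm across, 16 mm high; origin at its underside middle
- bottle: bystander, to be left alone: white bottle, 60 mm across, 130 mm high; origin at its underside middle
- gauge: bystander, to be left alone: pressure gauge lying on its back, 60 mm across, 23 mm high; origin at its underside middle
There are look-alikes about, which are no part of the job. Leave any green or orange look-alike of the part that bears unit_d_mid alone.

How it is judged:
On the way:
1. the rattling housing has been lifted clear of the bench and shaken (((distance between ball and unit_a_mid below 0.035 m and height (world z) of unit_a_mid above 0.045 m and (linear speed of unit_a above 0.1 m/s or angular speed of unit_a above 0.5 rad/s)) or (distance between ball and unit_b_mid below 0.035 m and height (world z) of unit_b_mid above 0.045 m and (linear speed of unit_b above 0.1 m/s or angular speed of unit_b above 0.5 rad/s)) or (distance between ball and unit_c_mid below 0.035 m and height (world z) of unit_c_mid above 0.045 m and (linear speed of unit_c above 0.1 m/s or angular speed of unit_c above 0.5 rad/s)))), for 0.05 s.
At the end, for the whole second after the job is handed in: The rattling housing lies flat on the jig plate, lid up, within 2.5 mm of home at both stops and within 0.05 rad of square (length along the long stop); every sound housing stands lid up on the tray's floor, its middle within 40 mm (x) and 175 mm (y) of the tray's centre; all at rest and released (((distance between ball and unit_a_mid below 0.035 m and (x of unit_a_mid in the frame of jig_corner between -0.0505 and -0.0455 m and y of unit_a_mid in the frame of jig_corner between 0.0225 and 0.0275 m and z of unit_a_mid in the frame of jig_corner between 0.018 and 0.028 m and angle between the x axis of unit_a_mid and the x axis of jig_corner, either way round below 0.05 rad and angle between unit_a_mid's own z axis and vertical below 0.1 rad and linear speed of unit_a below 0.02 m/s)) or (not (distance between ball and unit_a_mid below 0.035 m) and (x of unit_a_mid in the frame of tray_in between -0.04 and 0.04 m and y of unit_a_mid in the frame of tray_in between -0.175 and 0.175 m and z of unit_a_mid in the frame of tray_in between 0.018 and 0.028 m and angle between unit_a_mid's own z axis and vertical below 0.1 rad and linear speed of unit_a below 0.02 m/s))) and ((distance between ball and unit_b_mid below 0.035 m and (x of unit_b_mid in the frame of jig_corner between -0.0505 and -0.0455 m and y of unit_b_mid in the frame of jig_corner between 0.0225 and 0.0275 m and z of unit_b_mid in the frame of jig_corner between 0.018 and 0.028 m and angle between the x axis of unit_b_mid and the x axis of jig_corner, either way round below 0.05 rad and angle between unit_b_mid's own z axis and vertical below 0.1 rad and linear speed of unit_b below 0.02 m/s)) or (not (distance between ball and unit_b_mid below 0.035 m) and (x of unit_b_mid in the frame of tray_in between -0.04 and 0.04 m and y of unit_b_mid in the frame of tray_in between -0.175 and 0.175 m and z of unit_b_mid in the frame of tray_in between 0.018 and 0.028 m and angle between unit_b_mid's own z axis and vertical below 0.1 rad and linear speed of unit_b below 0.02 m/s))) and ((distance between ball and unit_c_mid below 0.035 m and (x of unit_c_mid in the frame of jig_corner between -0.0505 and -0.0455 m and y of unit_c_mid in the frame of jig_corner between 0.0225 and 0.0275 m and z of unit_c_mid in the frame of jig_corner between 0.018 and 0.028 m and angle between the x axis of unit_c_mid and the x axis of jig_corner, either way round below 0.05 rad and angle between unit_c_mid's own z axis and vertical below 0.1 rad and linear speed of unit_c below 0.02 m/s)) or (not (distance between ball and unit_c_mid below 0.035 m) and (x of unit_c_mid in the frame of tray_in between -0.04 and 0.04 m and y of unit_c_mid in the frame of tray_in between -0.175 and 0.175 m and z of unit_c_mid in the frame of tray_in between 0.018 and 0.028 m and angle between unit_c_mid's own z axis and vertical below 0.1 rad and linear speed of unit_c below 0.02 m/s))) and x of unit_d_mid in the frame of tray_in between -0.04 and 0.04 m and y of unit_d_mid in the frame of tray_in between -0.175 and 0.175 m and z of unit_d_mid in the frame of tray_in between 0.018 and 0.028 m and angle between each of unit_d_mid, unit_e_mid's own z axis and vertical below 0.1 rad and linear speed of each of unit_d, unit_e below 0.02 m/s and x of unit_e_mid in the frame of tray_in between -0.04 and 0.04 m and y of unit_e_mid in the frame of tray_in between -0.175 and 0.175 m and z of unit_e_mid in the frame of tray_in between 0.018 and 0.028 m); the robot touches nothing.
It fails at once if a bystander on the bench is shoved more than 6 cm (distance of any of collar, flange, thumbscrew, bottle, gauge from where it was at the start of the episode above 0.06 m).
Of unit_d, unit_e only 1 to 2 are there at a start; the rules pass over those that are not, and their reading is None.
At some moment in a run one of unit_a, unit_b, unit_c, unit_d, unit_e may be knocked a few centimetres aside while the robot is not near it.
Once in a run the grip may slacken for a moment while it holds something.
It also fails if it takes over 210 s, if anything falls off the work surface, if the arm or the gripper's body presses on something with over 40 N, if the wrist force passes 120 N, or if a joint passes its speed limit or range.

## Working session

There is one attempt and no reset: what is moved stays moved. The work goes in short steps, Python scripts to look and compute and a tool call to move; the robot and the scene stay as the last step left them, time stands still between calls to the robot, and variables do not carry over. Pictures are saved under pics/ and viewed, at most 14 in all, crops included, and the job is handed in when it is done.

Besides the shell and the picture viewer there is one more tool, called as a command line: name --argument value ..., lists and objects as JSON in quotes. step_arm: Moves the arm, as the interface text tells. Its arguments: {"type":"object","properties":{"plan":{"type":"array","items":{"type":"array","items":{"type":"array","items":{"type":"number"}}}},"grip_force":{"type":"number"}},"required":["plan"]}

```bash
mkdir -p pics; ls
python3 - <<'E'
from plant import ctrl
import cv2,numpy as np
o=ctrl.observe();print({k:np.round(v,3).tolist() for k,v in o.items()},ctrl.grasp_offset)
for n in("top","scene"):
    c=ctrl.read_camera(n);cv2.imwrite(f"pics/{n}0.png",c["frame"][:,:,::-1])
    print(n,c["fx"],c["fy"],c["cx"],c["cy"],np.round(c["T"],4).tolist())
E
```

```text
pics
{'time': 0.0, 'qpos': [-1.321, 0.616, -0.013, 1.425, 0.008, 1.103, -0.04], 'dq': [0.001, 0.0, 0.001, 0.0, -0.001, 0.0, -0.002], 'joint_torque': [-0.0, -46.923, 0.259, -17.103, 0.01, 0.01, 0.0], 'ee_pos': [0.177, 0.625, 0.303], 'eef_rot': [-0.432, -3.111, 0.004], 'force': [-0.174, 0.121, 0.307], 'wrist_torque': [0.02, 0.004, 0.001], 'grasp_force': 0.0, 'opening': 1.005} 0.0539
top 479.5585388484866 479.5585388484866 277.8620418380853 209.63705951199475 [[0.0059, -0.9868, 0.1616, 0.2565], [-0.9999, -0.0074, -0.0087, 0.025], [0.0098, -0.1615, -0.9868, 1.3661], [0.0, 0.0, 0.0, 1.0]]
scene 541.1341152218008 541.1341152218008 287.6290906063692 202.3677158212031 [[0.395, 0.6803, -0.6174, 1.5015], [0.9187, -0.2926, 0.2654, -0.4461], [-0.0001, -0.672, -0.7405, 1.295], [0.0, 0.0, 0.0, 1.0]]
```

View pics/top0.png

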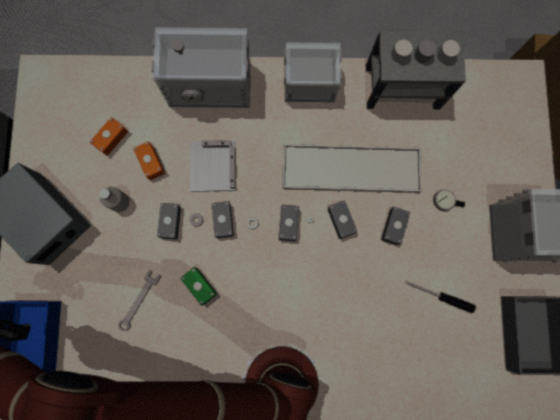

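View pics/scene0.png

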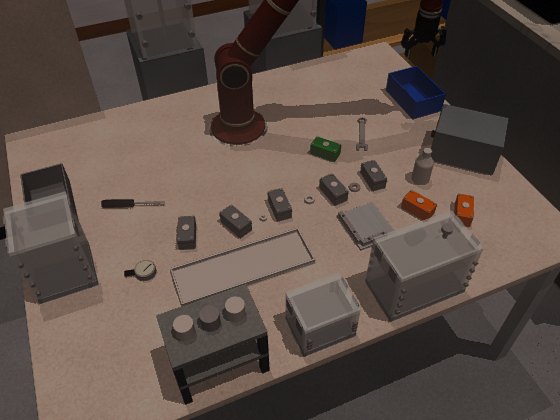

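Five grey housings stand in a row at about row 220, at columns 169, 222, 289, 343 and 396. The jig is at (213,166), with its stops on the right and top edges. The white tray is at (352,168), and there are orange and green look-alikes nearby. Next I'll measure these positions.

```bash
cat > h.py <<'E'
from plant import ctrl
import cv2,numpy as np
from scipy.spatial.transform import Rotation as R
def toolT():
    o=ctrl.observe();T=np.eye(4);T[:3,:3]=R.from_rotvec(o["eef_rot"]).as_matrix();T[:3,3]=o["ee_pos"];return T
def cam(n):
    T=toolT() if n=="wrist" else None
    c=ctrl.read_camera(n)
    if n=="wrist": c["T"]=T@c["T_tool_cam"]
    return c
def ray(c,uv,z):
    uv=np.atleast_2d(uv).astype(float)
    d=np.c_[(uv[:,0]-c["cx"])/c["fx"],(uv[:,1]-c["cy"])/c["fy"],np.ones(len(uv))]@c["T"][:3,:3].T
    p=c["T"][:3,3];return (p+d*((z-p[2])/d[:,2])[:,None])
def proj(c,P):
    q=(np.atleast_2d(P)-c["T"][:3,3])@c["T"][:3,:3]
    return np.c_[q[:,0]/q[:,2]*c["fx"]+c["cx"],q[:,1]/q[:,2]*c["fy"]+c["cy"]]
def go(x,y,z,yaw):
    """tool-down pose with housing-length direction (tool x) at world yaw; print turn(deg), shift(cm) in tool axes"""
    T=toolT();best=None
    for k in(0,np.pi):
        a=yaw+k
        G=np.array([[np.cos(a),np.sin(a),0],[np.sin(a),-np.cos(a),0],[0,0,-1.]]).T
        G=np.c_[[np.cos(a),np.sin(a),0],[np.sin(a),-np.cos(a),0],[0,0,-1]]
        r=R.from_matrix(T[:3,:3].T@G).as_rotvec(degrees=True)
        if best is None or np.linalg.norm(r)<np.linalg.norm(best): best=r
    s=T[:3,:3].T@(np.array([x,y,z])-T[:3,3])*100
    return np.round(best,1).tolist(),np.round(s,2).tolist()
E
python3 - <<'E'
from h import *
c=cam("top");f=c["frame"];g=f.max(2).astype(int);sat=f.max(2).astype(int)-f.min(2)
m=((g<95)&(sat<30)).astype(np.uint8)*255
m[:195]=0;m[250:]=0;m[:,:140]=0;m[:,420:]=0
for k in cv2.findContours(m,cv2.RETR_EXTERNAL,cv2.CHAIN_APPROX_NONE)[0]:
    if cv2.contourArea(k)<250: continue
    b=cv2.boxPoints(cv2.minAreaRect(k));w=ray(c,b,0.04)[:,:2]
    e=w[1]-w[0],w[2]-w[1];l=max(e,key=np.linalg.norm)
    mm=np.zeros_like(m);cv2.fillPoly(mm,[cv2.convexHull(k)],255);mm=cv2.erode(mm,np.ones((5,5)))
    pl=np.argwhere((mm>0)&(g>115))[:,::-1].mean(0)
    print("ctr",np.round(w.mean(0),3),"size",np.round([np.linalg.norm(v) for v in e],3),"yaw",np.round(np.degrees(np.arctan2(l[1],l[0]))%180,1),"plug",pl.round(1),ray(c,pl,.048)[0,:2].round(3))
big=cv2.resize(f[135:245,150:430,::-1],None,fx=2.85,fy=2.85,interpolation=cv2.INTER_CUBIC)
cv2.imwrite("pics/crop.png",big)
E
```

```text
ctr [ 0.429 -0.314] size [0.105 0.059] yaw 162.2 plug [397.2 224.5] [ 0.433 -0.319]
ctr [ 0.434 -0.019] size [0.105 0.055] yaw 175.6 plug [288.6 222. ] [ 0.438 -0.017]
ctr [0.437 0.313] size [0.104 0.064] yaw 177.5 plug [166.9 219.9] [0.441 0.32 ]
ctr [0.442 0.165] size [0.06  0.106] yaw 8.7 plug [221.1 218.1] [0.447 0.171]
ctr [ 0.443 -0.166] size [0.057 0.106] yaw 20.7 plug [343.  218.2] [ 0.45  -0.168]
```

View pics/crop.png

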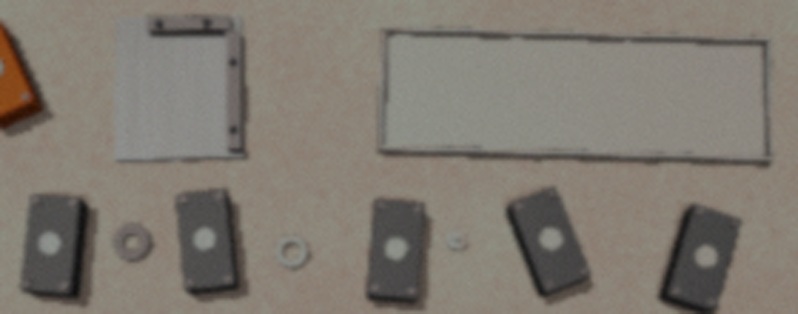

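The crop shows the jig's inner corner at about (228,34) in crop pixels, which is full-frame (230,147). The tray's inner corners are at about (388,36), (766,44), (764,157) and (385,150).

Run:
```python
from h import *
c=cam("top");F=lambda p:np.array(p)/2.85+[150,135]
t=ray(c,F([(388,36),(766,44),(764,157),(385,150)]),.012)[:,:2];print(t.round(3),t.mean(0).round(3))
print("jig corner",ray(c,F([(228,34)]),.012).round(3),"long stop pts",ray(c,F([(228,34),(230,152)]),.024).round(3),"plate left",ray(c,F([(115,160),(117,17)]),.008).round(3),ray(c,F([(244,158)]),.008).round(3))
print(go(.438,-.017,.25,np.radians(175.6)))
w=cam("wrist");print(w["fx"],w["T_tool_cam"].round(3).tolist())
```

```text
[[ 0.662 -0.01 ]
 [ 0.657 -0.399]
 [ 0.538 -0.392]
 [ 0.543 -0.007]] [ 0.6   -0.202]
jig corner [[0.663 0.154 0.012]] long stop pts [[0.659 0.153 0.024]
 [0.537 0.148 0.024]] plate left [[0.531 0.266 0.008]
 [0.681 0.269 0.008]] [[0.534 0.135 0.008]]
([-0.1, -0.0, -11.4], [-42.61, -54.67, 5.41])
303.2508738045127 [[0.001, -0.951, -0.31, 0.08], [1.0, 0.001, -0.001, -0.001], [0.001, -0.31, 0.951, -0.069], [0.0, 0.0, 0.0, 1.0]]
```

Run:
```python
from h import *
print(go(.439,.319,.25,np.radians(177.5)))
```

```text
([-0.1, -0.0, -13.3], [-33.56, -22.32, 5.36])
```

step_arm --plan '[[[0,0,-13.3,-33.5,-22.3,5.3,1],[0,0,-13.3,-33.5,-22.3,5.3,1],[0,0,-13.3,-33.5,-22.3,5.3,1],[0,0,-13.3,-33.5,-22.3,5.3,1],[0,0,-13.3,-33.5,-22.3,5.3,1],[0,0,-13.3,-33.5,-22.3,5.3,1],[0,0,-13.3,-33.5,-22.3,5.3,1],[0,0,-13.3,-33.5,-22.3,5.3,1],[0,0,-13.3,-33.5,-22.3,5.3,1],[0,0,-13.3,-33.5,-22.3,5.3,1]]]' --grip_force 70

```text
time: 1.08
ee_pos: [0.4411, 0.3157, 0.2506]
eef_rot: [0.075, 3.14, -0.003]
force: [0.4, -0.4, -0.3]
opening: 1.003
grasp_force: 0.0
```

step_arm --plan '[[[0,0,0,0,0,0,1],[0,0,0,0,0,0,1],[0,0,0,0,0,0,1],[0,0,0,0,0,0,1]]]'

```text
time: 1.42
ee_pos: [0.4374, 0.3214, 0.2511]
eef_rot: [-0.063, -3.14, -0.002]
force: [-0.5, 0.3, 0.2]
opening: 0.998
grasp_force: 0.0
```

```bash
cat >> h.py <<'E'
def unit(near,png=None):
    """wrist-camera pose of the grey housing nearest a rough point: centre from the plug, yaw from the outline"""
    c=cam("wrist");f=c["frame"];g=f.max(2).astype(int);sat=g-f.min(2)
    m=((g<105)&(sat<30)).astype(np.uint8)*255
    if png: cv2.imwrite(png,f[:,:,::-1])
    best=None
    for k in cv2.findContours(m,cv2.RETR_EXTERNAL,cv2.CHAIN_APPROX_NONE)[0]:
        if cv2.contourArea(k)<1500: continue
        b=cv2.boxPoints(cv2.minAreaRect(k));w=ray(c,b,.04)[:,:2];d=np.linalg.norm(w.mean(0)-near)
        if best is None or d<best[0]: best=(d,w,k)
    d,w,k=best;e=w[1]-w[0],w[2]-w[1];l=max(e,key=np.linalg.norm)
    mm=np.zeros_like(m);cv2.fillPoly(mm,[cv2.convexHull(k)],255);mm=cv2.erode(mm,np.ones((13,13)))
    n,_,st,cc=cv2.connectedComponentsWithStats(((mm>0)&(g>115)).astype(np.uint8))
    pl=cc[1+np.argmax(st[1:,4])] if n>1 else [0,0]
    print("ctr",w.mean(0).round(3),"size",np.round([np.linalg.norm(v) for v in e],3),"plug",np.round(pl),ray(c,pl,.049)[0,:2].round(4),"yaw",np.round(np.degrees(np.arctan2(l[1],l[0]))%180,1))
    return ray(c,pl,.049)[0,:2],np.arctan2(l[1],l[0])
E
python3 - <<'E'
from h import *
o=ctrl.observe();print(o["ee_pos"].round(3) if hasattr(o["ee_pos"],"round") else o["ee_pos"],o["force"],o["wrist_torque"])
p,y=unit([.439,.319],"pics/w1.png");print(go(*p,.095,y))
E
```

```text
[0.437 0.321 0.251] [-0.51849097  0.25099616  0.21016151] [-0.00783396  0.03896938  0.00867979]
ctr [0.382 0.228] size [0.174 0.281] plug [205. 208.] [0.4434 0.2497] yaw 24.1
([0.1, -0.0, -26.4], [-0.9, -7.17, 15.6])
```

View pics/w1.png

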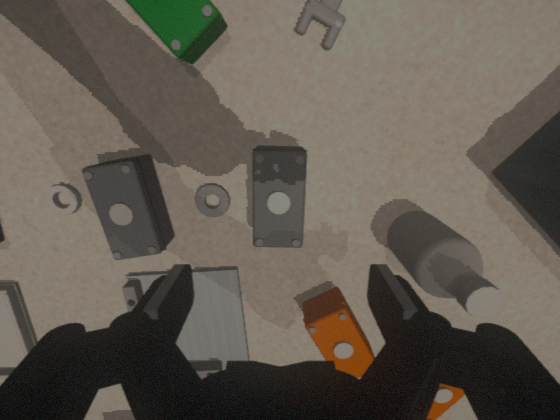

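The wrist view shows the target housing at columns 252–306, rows 147–247, with its plug at (279,203) and sides nearly upright. Shadows merged into the mask, so I'll switch to relative saturation.

Run:
```python
from h import *
f=cv2.imread("pics/w1.png")[:,:,::-1].astype(int)
for n,(u,v) in dict(plug=(279,203),lit=(265,225),shad=(275,165),side=(270,152),bshad=(220,150),bshad2=(60,60),bench=(450,100),flange=(205,190),unit2=(110,190)).items(): print(n,f[v-2:v+3,u-2:u+3].mean((0,1)).round())
c=cam("wrist");print(ray(c,[(279,203)],.049),ray(c,[(259,242),(297,243),(259,159),(300,160)],.049).round(3).tolist())
```

```text
plug [135. 134. 123.]
lit [85. 83. 79.]
shad [78. 76. 73.]
side [58. 57. 53.]
bshad [96. 87. 77.]
bshad2 [79. 72. 64.]
bench [136. 124. 110.]
flange [104.  98.  92.]
unit2 [71. 70. 67.]
[[0.44112937 0.31992501 0.049     ]] [[0.48, 0.299, 0.049], [0.483, 0.336, 0.049], [0.399, 0.304, 0.049], [0.402, 0.34, 0.049]]
```

```bash
python3 - <<'E'
s=open('h.py').read()
s=s.replace("m=((g<105)&(sat<30)).astype(np.uint8)*255\n    if","m=((sat<.135*g)&(g>35)).astype(np.uint8)*255;m=cv2.morphologyEx(m,cv2.MORPH_OPEN,np.ones((5,5)));cv2.imwrite('pics/mask.png',m)\n    if")
open('h.py','w').write(s)
E
python3 - <<'E'
from h import *
p,y=unit([.441,.32]);print(go(.441,.32,.095,np.radians(176.5)))
E
```

```text
ctr [0.44 0.32] size [0.047 0.1  ] plug [279. 203.] [0.4408 0.3194] yaw 179.2
([0.0, -0.0, 1.2], [-0.35, -0.1, 15.61])
```

step_arm --plan '[[[0,0,1.5,-0.35,-0.1,8,1],[0,0,1.5,-0.35,-0.1,11,1],[0,0,1.5,-0.35,-0.1,13,1],[0,0,1.5,-0.35,-0.1,14.6,1],[0,0,1.5,-0.35,-0.1,15.6,1],[0,0,1.5,-0.35,-0.1,15.6,1],[0,0,1.5,-0.35,-0.1,15.6,1],[0,0,1.5,-0.35,-0.1,15.6,0.5],[0,0,1.5,-0.35,-0.1,15.6,0.2],[0,0,1.5,-0.35,-0.1,15.6,0.2]]]' --grip_force 70

```text
time: 2.4
ee_pos: [0.4428, 0.3191, 0.0966]
eef_rot: [0.11, 3.137, 0.003]
force: [0.8, 0.2, 0.8]
opening: 0.607
grasp_force: 0.0
```

step_arm --plan '[[[0,0,0,0,0,0,0.2],[0,0,0,0,0,0,0.2],[0,0,0,0,0,0,0.2],[0,0,0,0,0,0,0.2],[0,0,0,0,0,0,0.2],[0,0,0,0,0,0,0.2]]]'

```text
time: 2.9
ee_pos: [0.4429, 0.3193, 0.097]
eef_rot: [0.109, 3.137, 0.004]
force: [-0.5, -0.3, 5.6]
opening: 0.564
grasp_force: 75.0
```

step_arm --plan '[[[0,0,0,0,0,-3,0.2],[0,0,0,0,0,-6,0.2],[0,0,0,-1.5,0,-9,0.2],[0,0,0,-3,0,-12,0.2],[0,7,0,-4,0,-12,0.2],[0,14,0,-4,0,-12,0.2],[0,14,0,-4,0,-12,0.2],[0,14,0,-4,0,-12,0.2],[0,14,0,-4,0,-12,0.2],[0,14,0,-4,0,-12,0.2]]]'

```text
time: 3.73
ee_pos: [0.48, 0.3163, 0.2145]
eef_rot: [-0.098, -2.895, -0.011]
force: [0.1, 0.6, -5.1]
opening: 0.565
grasp_force: 75.7
```

step_arm --plan '[[[0,-7,0,0,0,0,0.2],[0,-10,0,0,0,0,0.2],[0,-10,0,0,0,0,0.2],[0,-10,0,0,0,0,0.2],[0,-10,0,0,0,0,0.2],[0,-10,0,0,0,0,0.2]]]'

```text
time: 4.23
ee_pos: [0.4822, 0.3155, 0.2148]
eef_rot: [-0.108, -3.069, -0.003]
force: [-0.5, 0.4, -5.1]
opening: 0.565
grasp_force: 75.8
```

```bash
cat >> h.py <<'E'
def wt():
    o=ctrl.observe();Rm=toolT()[:3,:3]
    print("t",round(o["time"],2),"pos",np.round(o["ee_pos"],3),"F",np.round(o["force"],2),"Ftool",(Rm.T@o["force"]).round(2),"Ttool",(Rm.T@o["wrist_torque"]).round(3),"open",round(o["opening"],3),"tilt",np.round(np.degrees(np.arcsin(Rm[2,0])),1))
E
python3 -c "
from h import *
wt();cam('top');wt()"
```

```text
t 4.23 pos [0.482 0.316 0.215] F [-0.5   0.4  -5.06] Ftool [0.17 0.36 5.09] Ttool [ 0.05  -0.153 -0.024] open 0.565 tilt 4.0
t 4.28 pos [0.482 0.315 0.215] F [ 0.38 -0.09 -5.23] Ftool [-0.75 -0.06  5.19] Ttool [ 0.028 -0.193  0.034] open 0.57 tilt 4.0
```

step_arm --plan '[[[0,-7,0,0,0,0,0.2],[0,-14,0,0,0,0,0.2],[0,-18,0,0,0,0,0.2],[0,-18,0,0,0,0,0.2],[0,-18,0,0,0,0,0.2],[0,-18,0,0,0,0,0.2],[0,-18,0,0,0,0,0.2],[0,-18,0,0,0,0,0.2],[0,-18,0,0,0,0,0.2],[0,-18,0,0,0,0,0.2]]]'

```text
time: 5.12
ee_pos: [0.4825, 0.3153, 0.2148]
eef_rot: [0.103, 2.896, -0.013]
force: [-0.3, 0.1, -6.0]
opening: 0.57
grasp_force: 75.7
```

step_arm --plan '[[[0,7,0,0,0,0,0.2],[0,10,0,0,0,0,0.2],[0,10,0,0,0,0,0.2],[0,10,0,0,0,0,0.2],[0,10,0,0,0,0,0.2],[0,10,0,0,0,0,0.2]]]'

```text
time: 5.62
ee_pos: [0.4811, 0.3159, 0.2147]
eef_rot: [0.105, 3.07, -0.004]
force: [0.3, -0.4, -6.2]
opening: 0.57
grasp_force: 75.7
```

```bash
python3 -c "
from h import *
wt();cam('top');wt()"
```

```text
t 5.62 pos [0.481 0.316 0.215] F [ 0.34 -0.38 -6.2 ] Ftool [ 0.07 -0.36  6.21] Ttool [-0.014  0.163  0.008] open 0.57 tilt -4.0
t 5.67 pos [0.481 0.316 0.215] F [ 0.05  0.11 -5.26] Ftool [0.32 0.12 5.25] Ttool [ 0.03   0.145 -0.009] open 0.571 tilt -4.0
```

step_arm --plan '[[[0,-7,0,0,0,0,0.2],[0,-10,0,0,0,0,0.2],[0,-10,0,0,0,0,0.2],[0,-10,0,0,0,0,0.2],[0,-10,0,0,0,0,0.2],[0,-10,0,0,0,0,0.2],[0,-10,0,0,0,0,0.2],[0,-10,0,0,0,0,0.2]]]'

```text
time: 6.33
ee_pos: [0.4825, 0.3153, 0.2149]
eef_rot: [0.103, 2.896, -0.012]
force: [1.0, -0.1, -5.6]
opening: 0.567
grasp_force: 75.8
```

```bash
python3 -c "
from h import *
wt();cam('top');wt()"
```

```text
t 6.33 pos [0.483 0.315 0.215] F [ 1.02 -0.13 -5.59] Ftool [ 0.35 -0.06  5.67] Ttool [-0.023  0.573  0.02 ] open 0.567 tilt -14.0
t 6.38 pos [0.482 0.315 0.215] F [ 0.65 -0.11 -5.26] Ftool [ 0.64 -0.07  5.26] Ttool [-0.008  0.545 -0.016] open 0.566 tilt -14.0
```

step_arm --plan '[[[0,7,0,0,0,0,0.2],[0,14,0,0,0,0,0.2],[0,21,0,0,0,0,0.2],[0,28,0,0,0,0,0.2],[0,28,0,0,0,0,0.2],[0,28,0,0,0,0,0.2],[0,28,0,0,0,0,0.2],[0,28,0,0,0,0,0.2],[0,28,0,0,0,0,0.2],[0,28,0,0,0,0,0.2]]]'

```text
time: 7.22
ee_pos: [0.481, 0.3164, 0.2154]
eef_rot: [-0.098, -2.897, -0.012]
force: [-0.6, -0.3, -4.7]
opening: 0.568
grasp_force: 75.7
```

```bash
python3 -c "
from h import *
wt();cam('top');wt();print(go(.615,.315,.215,np.radians(176)))"
```

```text
t 7.22 pos [0.481 0.316 0.215] F [-0.61 -0.27 -4.67] Ftool [-0.55 -0.32  4.67] Ttool [-0.042 -0.536  0.031] open 0.568 tilt 13.9
t 7.27 pos [0.481 0.316 0.215] F [-0.94 -0.08 -4.18] Ftool [-0.1  -0.15  4.28] Ttool [ 0.008 -0.518  0.063] open 0.566 tilt 13.9
([-0.0, -13.9, 0.1], [-12.97, 0.78, -3.18])
```

step_arm --plan '[[[0,-7,0,0,0,0,0.2],[0,-11.9,0,0,0,0,0.2],[0,-11.9,0,0,0,0,0.2],[0,-11.9,0,0,0,0,0.2],[0,-11.9,0,0,0,0,0.2],[0,-11.9,0,0,0,0,0.2],[0,-11.9,0,0,0,0,0.2]]]'

```text
time: 7.85
ee_pos: [0.4828, 0.3152, 0.2146]
eef_rot: [-0.111, -3.102, -0.001]
force: [0.1, 0.7, -5.4]
opening: 0.57
grasp_force: 75.7
```

```bash
cat >> h.py <<'E'
def avg(n=6):
    L=[]
    for i in range(n):
        if i: ctrl.read_camera("top")
        o=ctrl.observe();Rm=toolT()[:3,:3];L.append(np.r_[Rm.T@o["wrist_torque"],o["force"]])
    print("tilt",np.round(np.degrees(np.arcsin(Rm[2,0])),2),"T",np.mean(L,0).round(3),"sd",np.std(L,0)[1].round(3))
E
python3 -c "
from h import *
avg()"
```

```text
tilt 2.13 T [ 4.000e-03 -1.180e-01  1.100e-02 -3.030e-01  8.200e-02 -5.436e+00] sd 0.016
```

step_arm --plan '[[[0,-7,0,0,0,0,0.2],[0,-14,0,0,0,0,0.2],[0,-14,0,0,0,0,0.2],[0,-14,0,0,0,0,0.2],[0,-14,0,0,0,0,0.2],[0,-4,0,0,0,0,0.2],[0,-4,0,0,0,0,0.2],[0,-4,0,0,0,0,0.2],[0,-4,0,0,0,0,0.2],[0,-4,0,0,0,0,0.2]]]'

```text
time: 8.93
ee_pos: [0.4824, 0.315, 0.2147]
eef_rot: [0.111, 3.106, -0.002]
force: [0.2, 0.5, -5.6]
opening: 0.569
grasp_force: 75.7
```

```bash
python3 -c "
from h import *
avg()
print(go(.615,.315,.215,np.radians(176)))"
```

```text
tilt -1.9 T [-0.     0.083  0.015 -0.103  0.225 -5.396] sd 0.02
([-0.0, 1.9, 0.1], [-13.33, 0.82, 0.44])
```

step_arm --plan '[[[0,-7,0,0,0,0,0.2],[0,-7,0,0,0,0,0.2],[0,-7,0,0,0,0,0.2],[0,0,0,0,0,0,0.2],[0,1.4,0,0,0,0,0.2],[0,1.4,0,0,0,0,0.2],[0,1.4,0,0,0,0,0.2],[0,1.4,0,0,0,0,0.2],[0,1.4,0,0,0,0,0.2],[0,1.4,0,0,0,0,0.2]]]'

```text
time: 10.02
ee_pos: [0.4814, 0.316, 0.215]
eef_rot: [0.108, 3.131, -0.001]
force: [1.0, -0.9, -5.5]
opening: 0.568
grasp_force: 75.7
```

```bash
python3 -c "
from h import *
avg(8)"
```

```text
tilt -0.5 T [ 0.011  0.015 -0.016  0.029 -0.414 -4.973] sd 0.033
```

step_arm --plan '[[[0,7,0,0,0,0,0.2],[0,10,0,0,0,0,0.2],[0,10,0,0,0,0,0.2],[0,10,0,0,0,0,0.2],[0,4,0,0,0,0,0.2],[0,1,0,0,0,0,0.2],[0,1,0,0,0,0,0.2],[0,1,0,0,0,0,0.2],[0,1,0,0,0,0,0.2],[0,1,0,0,0,0,0.2]]]'

```text
time: 11.2
ee_pos: [0.4824, 0.3155, 0.2149]
eef_rot: [-0.11, -3.131, -0.0]
force: [0.4, 0.0, -5.4]
opening: 0.568
grasp_force: 75.8
```

```bash
python3 -c "
from h import *
avg(8)
print(go(.615,.315,.215,np.radians(176)))"
```

```text
tilt 0.52 T [ 1.000e-03 -3.000e-02 -6.000e-03  7.500e-02 -4.400e-02 -5.171e+00] sd 0.017
([-0.0, -0.5, -0.0], [-13.26, 0.88, -0.15])
```

```bash
python3 -c "
from h import *
print(go(.602,-.052,.2,np.radians(179.3)))"
```

```text
([0.0, -0.5, -3.3], [-14.55, -35.82, 1.35])
```

step_arm --plan '[[[0,-0.5,-3.3,-14.5,-35.8,1.3,0.2],[0,-0.5,-3.3,-14.5,-35.8,1.3,0.2],[0,-0.5,-3.3,-14.5,-35.8,1.3,0.2],[0,-0.5,-3.3,-14.5,-35.8,1.3,0.2],[0,-0.5,-3.3,-14.5,-35.8,1.3,0.2],[0,-0.5,-3.3,-14.5,-35.8,1.3,0.2],[0,-0.5,-3.3,-14.5,-35.8,1.3,0.2],[0,-0.5,-3.3,-14.5,-35.8,1.3,0.2],[0,-0.5,-3.3,-14.5,-35.8,1.3,0.2],[0,-0.5,-3.3,-14.5,-35.8,1.3,0.2]]]'

```text
time: 12.38
ee_pos: [0.603, -0.0632, 0.2004]
eef_rot: [0.038, 3.139, -0.014]
force: [0.2, -3.1, -5.1]
opening: 0.568
grasp_force: 75.8
```

step_arm --plan '[[[0,0,0,0,0,0,0.2],[0,0,0,0,0,0,0.2],[0,0,0,0,0,0,0.2],[0,0,0,0,0,0,0.2]]]'

```text
time: 12.72
ee_pos: [0.6013, -0.0494, 0.2006]
eef_rot: [-0.015, -3.141, -0.003]
force: [-0.1, 0.3, -5.4]
opening: 0.57
grasp_force: 75.8
```

```bash
python3 -c "
from h import *
c=cam('wrist');cv2.imwrite('pics/w2.png',c['frame'][:,:,::-1])
wt();print(go(.602,-.052,.102,np.radians(179.3)))
print(proj(c,[[.66,-.007,.018],[.54,-.007,.018],[.54,-.397,.018],[.66,-.397,.018],[.6,-.052,.1]]).round())"
```

```text
t 12.77 pos [ 0.601 -0.049  0.201] F [ 0.16 -0.52 -5.13] Ftool [-0.17 -0.53  5.12] Ttool [-0.016  0.029 -0.006] open 0.562 tilt 0.0
([0.1, -0.0, 0.2], [-0.07, -0.27, 9.87])
[[ 326.  265.]
 [ 332.  133.]
 [-149.  137.]
 [ -91.  268.]
 [ 276.  244.]]
```

View pics/w2.png

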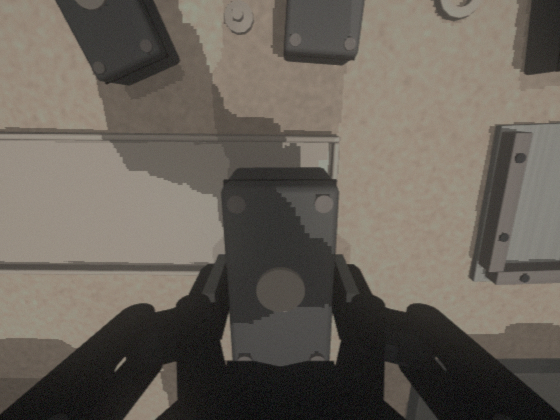

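The wrist view shows the housing held square. The tray's near-right corner is at about (335,135), which matches the prediction. Now I'll lower and release it.

step_arm --plan '[[[0,0,0,0,-0.2,4,0.2],[0,0,0,0,-0.2,7,0.2],[0,0,0,0,-0.2,8.5,0.2],[0,0,0,0,-0.2,9.4,0.2],[0,0,0,0,-0.2,9.8,0.2],[0,0,0,0,-0.2,9.8,0.2],[0,0,0,0,-0.2,9.8,0.2],[0,0,0,0,-0.2,9.8,0.7],[0,0,0,0,-0.2,9.8,1],[0,0,0,0,-0.2,9.8,1]]]'

```text
time: 13.6
ee_pos: [0.6029, -0.0536, 0.1044]
eef_rot: [0.019, 3.137, -0.0]
force: [0.3, -0.0, -0.1]
opening: 0.953
grasp_force: 0.0
```

step_arm --plan '[[[0,0,0,0,0,0,1],[0,0,0,0,0,0,1],[0,0,0,0,0,0,1],[0,0,0,0,0,-4,1],[0,0,0,0,0,-8,1],[0,0,0,0,0,-12,1],[0,0,0,0,0,-15,1],[0,0,0,0,0,-15,1],[0,0,0,0,0,-15,1],[0,0,0,0,0,-15,1]]]'

```text
time: 14.43
ee_pos: [0.6008, -0.0537, 0.2519]
eef_rot: [-0.019, -3.14, -0.0]
force: [-1.4, 0.7, -0.5]
opening: 1.003
grasp_force: 0.0
```

```bash
python3 -c "
from h import *
wt();unit([.6,-.052]);unit([.438,-.017]);print(go(.438,.171,.25,np.radians(5)))"
```

```text
t 14.43 pos [ 0.601 -0.054  0.252] F [-1.44  0.69 -0.46] Ftool [1.44 0.67 0.46] Ttool [-0.013  0.014 -0.004] open 1.003 tilt 0.1
ctr [ 0.605 -0.054] size [0.049 0.096] plug [281. 200.] [ 0.6022 -0.0538] yaw 0.9
ctr [ 0.461 -0.019] size [0.05 0.05] plug [324.   5.] [ 0.444  -0.0185] yaw 175.8
([0.0, -0.2, -5.7], [16.52, 22.26, 0.15])
```

```bash
python3 -c "
from h import *
print(go(.44,-.018,.22,np.radians(176)))"
```

```text
([0.0, -0.2, 3.3], [16.08, 3.36, 3.14])
```

step_arm --plan '[[[0,0,3.3,4,0.8,0.8,1],[0,0,3.3,8,1.6,1.6,1],[0,0,3.3,12,2.4,2.4,1],[0,0,3.3,15,3.3,3.1,1],[0,0,3.3,16,3.3,3.1,1],[0,0,3.3,16,3.3,3.1,1],[0,0,3.3,16,3.3,3.1,1],[0,0,3.3,16,3.3,3.1,1]]]'

```text
time: 15.2
ee_pos: [0.4435, -0.0188, 0.2215]
eef_rot: [0.11, 3.138, 0.0]
force: [0.2, -0.2, -0.1]
opening: 0.996
grasp_force: 0.0
```

```bash
python3 -c "
from h import *
p,y=unit([.438,-.017]);print(go(*p,.095,y))"
```

```text
ctr [ 0.439 -0.017] size [0.047 0.097] plug [282. 204.] [ 0.4397 -0.0175] yaw 177.8
([0.0, 0.1, -1.9], [0.43, 0.11, 12.65])
```

step_arm --plan '[[[0,0,-0.5,0.3,0.1,4,1],[0,0,-0.5,0.3,0.1,8,1],[0,0,-0.5,0.3,0.1,10.5,1],[0,0,-0.5,0.3,0.1,12,1],[0,0,-0.5,0.3,0.1,12.5,1],[0,0,-0.5,0.3,0.1,12.5,1],[0,0,-0.5,0.3,0.1,12.5,0.6],[0,0,-0.5,0.3,0.1,12.5,0.2],[0,0,-0.5,0.3,0.1,12.5,0.2],[0,0,-0.5,0.3,0.1,12.5,0.2]]]'

```text
time: 16.08
ee_pos: [0.4399, -0.0173, 0.0981]
eef_rot: [0.097, 3.137, 0.001]
force: [0.1, 0.8, 4.8]
opening: 0.569
grasp_force: 72.6
```

step_arm --plan '[[[0,0,0,0,0,0,0.2],[0,0,0,0,0,0,0.2],[0,0,0,0,0,0,0.2],[0,0,0,0,0,0,0.2],[0,0,0,0,0,-3,0.2],[0,0,0,-1,0,-6,0.2],[0,0,0,-3,0,-9,0.2],[0,0,0,-6,0,-12,0.2],[0,0,0,-7,0,-12,0.2],[0,0,0,-7,0,-12,0.2]]]'

```text
time: 16.92
ee_pos: [0.5131, -0.022, 0.2196]
eef_rot: [0.097, 3.129, 0.001]
force: [-0.3, -0.3, -4.4]
opening: 0.561
grasp_force: 76.3
```

```bash
python3 -c "
from h import *
wt()"
```

```text
t 16.92 pos [ 0.513 -0.022  0.22 ] F [-0.29 -0.27 -4.42] Ftool [ 0.32 -0.3   4.42] Ttool [ 0.009 -0.01   0.009] open 0.561 tilt -0.6
```

step_arm --plan '[[[0,-7,0,0,0,0,0.2],[0,-12,0,0,0,0,0.2],[0,-12,0,0,0,0,0.2],[0,-12,0,0,0,0,0.2],[0,-6,0,0,0,0,0.2],[0,-0.5,0,0,0,0,0.2],[0,-0.5,0,0,0,0,0.2],[0,-0.5,0,0,0,0,0.2],[0,-0.5,0,0,0,0,0.2],[0,-0.5,0,0,0,0,0.2]]]'

```text
time: 17.75
ee_pos: [0.5081, -0.0217, 0.2164]
eef_rot: [0.096, 3.132, -0.0]
force: [0.3, -0.1, -4.2]
opening: 0.568
grasp_force: 76.2
```

```bash
python3 -c "
from h import *
avg(8)"
```

```text
tilt -0.51 T [-0.015  0.047  0.005  0.191  0.207 -4.392] sd 0.019
```

step_arm --plan '[[[0,7,0,0,0,0,0.2],[0,13,0,0,0,0,0.2],[0,13,0,0,0,0,0.2],[0,13,0,0,0,0,0.2],[0,7,0,0,0,0,0.2],[0,1,0,0,0,0,0.2],[0,1,0,0,0,0,0.2],[0,1,0,0,0,0,0.2],[0,1,0,0,0,0,0.2],[0,1,0,0,0,0,0.2]]]'

```text
time: 18.93
ee_pos: [0.5095, -0.0217, 0.2168]
eef_rot: [-0.096, -3.132, -0.001]
force: [-0.1, -0.5, -5.3]
opening: 0.565
grasp_force: 76.2
```

```bash
python3 -c "
from h import *
avg(8);print(go(.602,-.152,.2,np.radians(179.3)),go(.60,.20,.2,np.radians(181)))"
```

```text
tilt 0.52 T [-1.600e-02 -1.000e-02 -4.000e-03 -1.810e-01  2.100e-02 -4.876e+00] sd 0.033
([0.0, -0.5, -2.8], [-10.1, -12.44, 1.55]) ([0.0, -0.5, -4.5], [-7.75, 22.68, 1.58])
```

Torque step 0.057, so sound. I'll place it in slot 2.

step_arm --plan '[[[0,-0.5,-2.8,-3,-3.5,0,0.2],[0,-0.5,-2.8,-5,-6,0,0.2],[0,-0.5,-2.8,-7,-9,0.5,0.2],[0,-0.5,-2.8,-9,-11,1,0.2],[0,-0.5,-2.8,-10.1,-12.4,1.5,0.2],[0,-0.5,-2.8,-10.1,-12.4,1.5,0.2],[0,-0.5,-2.8,-10.1,-12.4,1.5,0.2],[0,-0.5,-2.8,-10.1,-12.4,3.5,0.2],[0,-0.5,-2.8,-10.1,-12.4,5.5,0.2],[0,-0.5,-2.8,-10.1,-12.4,5.5,0.2]]]'

```text
time: 20.12
ee_pos: [0.5985, -0.1492, 0.1571]
eef_rot: [-0.016, -3.132, -0.006]
force: [-2.4, 0.3, -5.9]
opening: 0.567
grasp_force: 76.0
```

```bash
python3 -c "
from h import *
wt();print(go(.602,-.152,.1035,np.radians(179.3)))"
```

```text
t 20.12 pos [ 0.599 -0.149  0.157] F [-2.36  0.26 -5.92] Ftool [2.3  0.22 5.94] Ttool [-0.032  0.194  0.045] open 0.567 tilt 0.5
([0.2, -0.5, 0.1], [-0.4, -0.29, 5.35])
```

step_arm --plan '[[[0,0,0,-0.1,0,2,0.2],[0,0,0,-0.1,0,4,0.2],[0,0,0,-0.1,0,4.8,0.2],[0,0,0,-0.1,0,5.3,0.2],[0,0,0,-0.1,0,5.4,0.2],[0,0,0,-0.1,0,5.4,0.2],[0,0,0,-0.1,0,5.4,0.7],[0,0,0,-0.1,0,5.4,1],[0,0,0,-0.1,0,5.4,1],[0,0,0,-0.1,0,5.4,1]]]'

```text
time: 20.95
ee_pos: [0.6035, -0.1517, 0.1082]
eef_rot: [0.019, 3.139, -0.0]
force: [1.1, -0.1, 0.5]
opening: 0.999
grasp_force: 0.0
```

step_arm --plan '[[[0,0,0,0,0,0,1],[0,0,0,0,0,-4,1],[0,0,0,0,0,-8,1],[0,0,0,0,0,-12,1],[0,0,0,0,0,-14,1],[0,0,0,0,0,-14,1],[0,0,0,0,0,-14,1],[0,0,0,0,0,-14,1]]]'

```text
time: 21.62
ee_pos: [0.6018, -0.1515, 0.2459]
eef_rot: [-0.019, -3.139, -0.001]
force: [0.2, 0.4, -0.1]
opening: 1.001
grasp_force: 0.0
```

```bash
python3 -c "
from h import *
wt();unit([.6,-.152]);print(go(.449,-.169,.22,np.radians(20)))"
```

```text
t 21.62 pos [ 0.602 -0.152  0.246] F [ 0.22  0.44 -0.13] Ftool [-0.21  0.44  0.13] Ttool [ 0.017  0.03  -0.053] open 1.001 tilt 0.1
ctr [ 0.603 -0.153] size [0.101 0.051] plug [280. 202.] [ 0.6029 -0.1521] yaw 176.2
([0.1, -0.2, -20.7], [15.23, -1.94, 2.56])
```

step_arm --plan '[[[0,0,-7,4,-0.5,0.5,1],[0,0,-14,8,-1,1,1],[0,0,-20,12,-1.9,2,1],[0,0,-20.5,15,-1.9,2.5,1],[0,0,-20.5,15.2,-1.9,2.5,1],[0,0,-20.5,15.2,-1.9,2.5,1],[0,0,-20.5,15.2,-1.9,2.5,1],[0,0,-20.5,15.2,-1.9,2.5,1]]]'

```text
time: 22.33
ee_pos: [0.4521, -0.1685, 0.2216]
eef_rot: [-0.541, 3.093, 0.001]
force: [0.4, 0.2, -0.5]
opening: 0.998
grasp_force: 0.0
```

```bash
python3 -c "
from h import *
wt();p,y=unit([.449,-.169]);print(go(*p,.095,y))"
```

```text
t 22.33 pos [ 0.452 -0.168  0.222] F [ 0.37  0.21 -0.49] Ftool [-0.42  0.07  0.49] Ttool [-0.003 -0.019  0.004] open 0.998 tilt -0.1
ctr [ 0.449 -0.169] size [0.097 0.047] plug [282. 205.] [ 0.4484 -0.1685] yaw 18.2
([0.0, 0.1, 1.6], [0.38, 0.11, 12.67])
```

step_arm --plan '[[[0,0,1,0.3,0.1,4,1],[0,0,1,0.3,0.1,8,1],[0,0,1,0.3,0.1,10.5,1],[0,0,1,0.3,0.1,12,1],[0,0,1,0.3,0.1,12.5,1],[0,0,1,0.3,0.1,12.5,1],[0,0,1,0.3,0.1,12.5,0.6],[0,0,1,0.3,0.1,12.5,0.2],[0,0,1,0.3,0.1,12.5,0.2],[0,0,1,0.3,0.1,12.5,0.2]]]'

```text
time: 23.22
ee_pos: [0.4481, -0.1688, 0.0985]
eef_rot: [-0.514, 3.097, -0.001]
force: [0.1, 1.3, 5.4]
opening: 0.57
grasp_force: 71.9
```

step_arm --plan '[[[0,0,0,0,0,0,0.2],[0,0,0,0,0,0,0.2],[0,0,0,0,0,0,0.2],[0,0,0,0,0,0,0.2],[0,0,0,0,0,-3,0.2],[0,0,0,-1,0,-6,0.2],[0,0,0,-3,0,-9,0.2],[0,0,0,-5,0,-12,0.2],[0,0,0,-5,0,-12,0.2],[0,0,0,-5,0,-12,0.2]]]'

```text
time: 24.05
ee_pos: [0.4961, -0.1521, 0.2187]
eef_rot: [-0.515, 3.094, -0.002]
force: [-1.0, -0.0, -6.8]
opening: 0.569
grasp_force: 77.1
```

step_arm --plan '[[[0,-7,0,0,0,0,0.2],[0,-12,0,0,0,0,0.2],[0,-12,0,0,0,0,0.2],[0,-12,0,0,0,0,0.2],[0,-6,0,0,0,0,0.2],[0,-0.5,0,0,0,0,0.2],[0,-0.5,0,0,0,0,0.2],[0,-0.5,0,0,0,0,0.2],[0,-0.5,0,0,0,0,0.2],[0,-0.5,0,0,0,0,0.2]]]'

```text
time: 24.88
ee_pos: [0.4938, -0.1529, 0.2163]
eef_rot: [-0.511, 3.092, 0.004]
force: [-0.2, -0.2, -5.6]
opening: 0.57
grasp_force: 77.1
```

```bash
python3 -c "
from h import *
avg(8)"
```

```text
tilt -0.52 T [ 0.007  0.006  0.008 -0.237  0.312 -5.899] sd 0.031
```

step_arm --plan '[[[0,7,0,0,0,0,0.2],[0,13,0,0,0,0,0.2],[0,13,0,0,0,0,0.2],[0,13,0,0,0,0,0.2],[0,7,0,0,0,0,0.2],[0,1,0,0,0,0,0.2],[0,1,0,0,0,0,0.2],[0,1,0,0,0,0,0.2],[0,1,0,0,0,0,0.2],[0,1,0,0,0,0,0.2]]]'

```text
time: 26.07
ee_pos: [0.4951, -0.1525, 0.2169]
eef_rot: [0.512, -3.091, 0.002]
force: [-0.1, -0.3, -6.1]
opening: 0.565
grasp_force: 77.1
```

```bash
python3 -c "
from h import *
avg(8);wt();print(go(.602,-.252,.155,np.radians(179.3)),go(.60,.20,.2,np.radians(181)))"
```

```text
tilt 0.51 T [-1.000e-02  9.000e-03 -4.000e-03  1.680e-01  1.350e-01 -6.233e+00] sd 0.029
t 26.42 pos [ 0.495 -0.152  0.217] F [ 0.6   0.62 -6.75] Ftool [-0.83  0.39  6.74] Ttool [-0.016  0.05  -0.003] open 0.564 tilt 0.5
([-0.1, -0.5, 19.5], [-7.0, -12.89, 6.1]) ([-0.0, -0.5, 17.8], [-21.36, 29.96, 1.49])
```

Step about 0, so sound. I'll place it in slot 3.

step_arm --plan '[[[0,0,7,-2,-3,0,0.2],[0,-0.5,14,-4,-6,0,0.2],[0,-0.5,19.5,-5,-9,0,0.2],[0,-0.5,19.5,-6,-12,0,0.2],[0,-0.5,19.5,-7,-12.9,0,0.2],[0,-0.5,19.5,-7,-12.9,0,0.2],[0,-0.5,19.5,-7,-12.9,2,0.2],[0,-0.5,19.5,-7,-12.9,4.5,0.2],[0,-0.5,19.5,-7,-12.9,6,0.2],[0,-0.5,19.5,-7,-12.9,6,0.2]]]'

```text
time: 27.25
ee_pos: [0.5988, -0.2508, 0.1513]
eef_rot: [-0.018, -3.131, -0.005]
force: [-1.4, 0.3, -6.4]
opening: 0.567
grasp_force: 77.1
```

step_arm --plan '[[[0,0,0,0,0,2,0.2],[0,0,0,0,0,4,0.2],[0,0,0,0,0,4.8,0.2],[0,0,0,0,0,5.3,0.2],[0,0,0,0,0,5.4,0.2],[0,0,0,0,0,5.4,0.2],[0,0,0,0,0,5.4,0.7],[0,0,0,0,0,5.4,1],[0,0,0,0,0,5.4,1],[0,0,0,0,0,5.4,1]]]'

```text
time: 28.08
ee_pos: [0.6031, -0.2528, 0.1033]
eef_rot: [0.019, 3.138, -0.003]
force: [0.2, 0.1, 0.0]
opening: 1.003
grasp_force: 0.0
```

step_arm --plan '[[[0,0,0,0,0,0,1],[0,0,0,0,0,-4,1],[0,0,0,0,0,-8,1],[0,0,0,0,0,-12,1],[0,0,0,0,0,-14,1],[0,0,0,0,0,-14,1],[0,0,0,0,0,-14,1],[0,0,0,0,0,-14,1]]]'

```text
time: 28.75
ee_pos: [0.6012, -0.2521, 0.2411]
eef_rot: [-0.019, -3.14, 0.001]
force: [-0.5, 0.1, 0.1]
opening: 1.0
grasp_force: 0.0
```

```bash
python3 -c "
from h import *
wt();unit([.6,-.252]);print(go(.433,-.318,.22,np.radians(162)))"
```

```text
t 28.75 pos [ 0.601 -0.252  0.241] F [-0.55  0.07  0.11] Ftool [ 0.55  0.06 -0.11] Ttool [-0.044  0.051  0.02 ] open 1.0 tilt 0.1
ctr [ 0.606 -0.302] size [0.143 0.101] plug [208. 204.] [ 0.6016 -0.3178] yaw 92.5
([-0.0, -0.2, 17.3], [16.7, -6.8, 2.08])
```

```bash
python3 -c "
from h import *
c=cam('wrist');cv2.imwrite('pics/w3.png',c['frame'][:,:,::-1])"
```

```text
(no output)
```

View pics/w3.png

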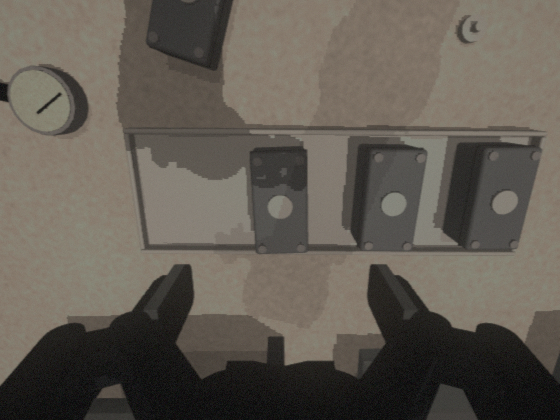

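The picture shows three housings sitting square in the tray at columns 280, 393 and 505. The fifth is on the bench at the top left, near (190,20), and the gauge is well clear of it.

step_arm --plan '[[[0,0,7,3.5,-1.5,0,1],[0,0,14,7,-3,0.5,1],[0,0,17.3,10.5,-4.5,1,1],[0,0,17.3,14,-6,1.5,1],[0,0,17.3,16.5,-6.8,2,1],[0,0,17.3,16.5,-6.8,2,1],[0,0,17.3,16.5,-6.8,2,1],[0,0,17.3,16.5,-6.8,2,1]]]'

```text
time: 29.52
ee_pos: [0.4368, -0.3178, 0.2214]
eef_rot: [0.49, 3.103, 0.0]
force: [0.5, -0.2, 0.6]
opening: 1.003
grasp_force: 0.0
```

```bash
python3 -c "
from h import *
wt();p,y=unit([.433,-.318]);print(go(*p,.095,y))"
```

```text
t 29.52 pos [ 0.437 -0.318  0.221] F [ 0.51 -0.19  0.63] Ftool [-0.54 -0.03 -0.63] Ttool [ 0.011 -0.012  0.016] open 1.003 tilt -0.0
ctr [ 0.433 -0.319] size [0.049 0.098] plug [279. 211.] [ 0.4382 -0.3196] yaw 163.7
([0.0, 0.1, -1.6], [-0.13, -0.19, 12.67])
```

step_arm --plan '[[[0,0,-1,0.1,-0.2,4,1],[0,0,-1,0.1,-0.2,8,1],[0,0,-1,0.1,-0.2,10.5,1],[0,0,-1,0.1,-0.2,12,1],[0,0,-1,0.1,-0.2,12.5,1],[0,0,-1,0.1,-0.2,12.5,1],[0,0,-1,0.1,-0.2,12.5,0.6],[0,0,-1,0.1,-0.2,12.5,0.2],[0,0,-1,0.1,-0.2,12.5,0.2],[0,0,-1,0.1,-0.2,12.5,0.2]]]'

```text
time: 30.4
ee_pos: [0.4357, -0.3203, 0.099]
eef_rot: [0.464, 3.103, -0.003]
force: [0.2, 0.5, 6.0]
opening: 0.569
grasp_force: 74.6
```

step_arm --plan '[[[0,0,0,0,0,0,0.2],[0,0,0,0,0,0,0.2],[0,0,0,0,0,0,0.2],[0,0,0,0,0,0,0.2],[0,0,0,0,0,-3,0.2],[0,0,0,-1,0,-6,0.2],[0,0,0,-3,0,-9,0.2],[0,0,0,-5,0,-12,0.2],[0,0,0,-5,0,-12,0.2],[0,0,0,-5,0,-12,0.2]]]'

```text
time: 31.23
ee_pos: [0.4838, -0.3348, 0.2192]
eef_rot: [0.462, 3.102, -0.004]
force: [-0.3, 0.2, -5.4]
opening: 0.57
grasp_force: 75.3
```

step_arm --plan '[[[0,-7,0,0,0,0,0.2],[0,-12,0,0,0,0,0.2],[0,-12,0,0,0,0,0.2],[0,-12,0,0,0,0,0.2],[0,-6,0,0,0,0,0.2],[0,-0.5,0,0,0,0,0.2],[0,-0.5,0,0,0,0,0.2],[0,-0.5,0,0,0,0,0.2],[0,-0.5,0,0,0,0,0.2],[0,-0.5,0,0,0,0,0.2]]]'

```text
time: 32.07
ee_pos: [0.4815, -0.3344, 0.2167]
eef_rot: [0.464, 3.099, -0.003]
force: [-0.4, -0.5, -4.0]
opening: 0.574
grasp_force: 75.2
```

```bash
python3 -c "
from h import *
avg(8)"
```

```text
tilt -0.55 T [ 0.006 -0.005  0.022 -0.327  0.032 -4.335] sd 0.029
```

step_arm --plan '[[[0,7,0,0,0,0,0.2],[0,13,0,0,0,0,0.2],[0,13,0,0,0,0,0.2],[0,13,0,0,0,0,0.2],[0,7,0,0,0,0,0.2],[0,1,0,0,0,0,0.2],[0,1,0,0,0,0,0.2],[0,1,0,0,0,0,0.2],[0,1,0,0,0,0,0.2],[0,1,0,0,0,0,0.2]]]'

```text
time: 33.25
ee_pos: [0.483, -0.3346, 0.2173]
eef_rot: [-0.463, -3.099, -0.001]
force: [-0.1, -0.1, -4.9]
opening: 0.564
grasp_force: 75.3
```

```bash
python3 -c "
from h import *
avg(8);wt();print(go(.602,-.352,.155,np.radians(179.3)),go(.57,.20,.25,np.radians(181)))"
```

```text
tilt 0.49 T [-0.009 -0.043 -0.011  0.122 -0.041 -4.389] sd 0.029
t 33.6 pos [ 0.482 -0.334  0.217] F [-1.62  0.84 -4.22] Ftool [1.76 0.33 4.24] Ttool [ 0.024 -0.071 -0.001] open 0.566 tilt 0.5
([0.0, -0.5, -16.3], [-11.99, 1.82, 6.09]) ([0.0, -0.5, -18.0], [7.28, 53.67, -3.29])
```

Step 0.038, so also sound. It goes in slot 4, and unit 2 should be the rattler.

step_arm --plan '[[[0,0,-7,-3,0.5,0,0.2],[0,-0.5,-14,-6,1,0,0.2],[0,-0.5,-16.3,-9,1.4,0,0.2],[0,-0.5,-16.3,-12,1.8,0,0.2],[0,-0.5,-16.3,-12,1.8,0,0.2],[0,-0.5,-16.3,-12,1.8,0,0.2],[0,-0.5,-16.3,-12,1.8,2,0.2],[0,-0.5,-16.3,-12,1.8,4.5,0.2],[0,-0.5,-16.3,-12,1.8,6,0.2],[0,-0.5,-16.3,-12,1.8,6,0.2]]]'

```text
time: 34.43
ee_pos: [0.5978, -0.3515, 0.1514]
eef_rot: [-0.02, -3.131, -0.007]
force: [-1.2, 1.2, -5.9]
opening: 0.564
grasp_force: 75.1
```

step_arm --plan '[[[0,0,0,0,0,2,0.2],[0,0,0,0,0,4,0.2],[0,0,0,0,0,4.8,0.2],[0,0,0,0,0,5.3,0.2],[0,0,0,0,0,5.4,0.2],[0,0,0,0,0,5.4,0.2],[0,0,0,0,0,5.4,0.7],[0,0,0,0,0,5.4,1],[0,0,0,0,0,5.4,1],[0,0,0,0,0,5.4,1]]]'

```text
time: 35.27
ee_pos: [0.6027, -0.3527, 0.1031]
eef_rot: [0.019, 3.139, -0.001]
force: [0.1, 0.6, -0.8]
opening: 0.999
grasp_force: 0.0
```

step_arm --plan '[[[0,0,0,0,0,0,1],[0,0,0,0,0,-4,1],[0,0,0,0,0,-8,1],[0,0,0,0,0,-12,1],[0,0,0,0,0,-14,1],[0,0,0,0,0,-14,1],[0,0,0,0,0,-14,1],[0,0,0,0,0,-14,1]]]'

```text
time: 35.93
ee_pos: [0.6012, -0.352, 0.2411]
eef_rot: [-0.019, -3.14, -0.002]
force: [-0.8, -0.2, -0.4]
opening: 0.997
grasp_force: 0.0
```

```bash
python3 -c "
from h import *
wt();unit([.6,-.352]);print(go(.449,.171,.23,np.radians(6)))"
```

```text
t 35.93 pos [ 0.601 -0.352  0.241] F [-0.82 -0.21 -0.42] Ftool [ 0.82 -0.22  0.42] Ttool [-0.007  0.017  0.002] open 0.997 tilt 0.1
ctr [ 0.592 -0.356] size [0.121 0.071] plug [313. 160.] [ 0.5636 -0.3233] yaw 163.2
([0.1, -0.1, -6.7], [15.83, 52.1, 1.16])
```

step_arm --plan '[[[0,0,-6.5,15.8,52,1,1],[0,0,-6.5,15.8,52,1,1],[0,0,-6.5,15.8,52,1,1],[0,0,-6.5,15.8,52,1,1],[0,0,-6.5,15.8,52,1,1],[0,0,-6.5,15.8,52,1,1],[0,0,-6.5,15.8,52,1,1],[0,0,-6.5,15.8,52,1,1],[0,0,-6.5,15.8,52,1,1],[0,0,-6.5,15.8,52,1,1]]]'

```text
time: 36.82
ee_pos: [0.4839, 0.0492, 0.2331]
eef_rot: [0.158, -3.135, -0.0]
force: [0.7, 0.6, 0.4]
opening: 0.999
grasp_force: 0.0
```

```bash
python3 -c "
from h import *
wt();print(go(.449,.171,.23,np.radians(6)))"
```

```text
t 36.82 pos [0.484 0.049 0.233] F [0.68 0.56 0.39] Ftool [-0.73  0.49 -0.39] Ttool [-0.047 -0.041  0.046] open 0.999 tilt 0.1
([0.0, -0.1, -0.2], [2.25, 12.47, 0.32])
```

step_arm --plan '[[[0,0,0,1,3.5,0.2,1],[0,0,0,1.8,7,0.3,1],[0,0,0,2,10,0.3,1],[0,0,0,2,11.5,0.3,1],[0,0,0,2,11.5,0.3,1],[0,0,0,2,11.5,0.3,1],[0,0,0,2,11.5,0.3,1],[0,0,0,2,11.5,0.3,1]]]'

```text
time: 37.48
ee_pos: [0.4542, 0.1581, 0.2309]
eef_rot: [0.154, -3.137, 0.002]
force: [0.5, -0.3, 0.2]
opening: 1.003
grasp_force: 0.0
```

```bash
python3 -c "
from h import *
wt();p,y=unit([.449,.171],'pics/w4.png');print(go(*p,.095,y))"
```

```text
t 37.48 pos [0.454 0.158 0.231] F [ 0.52 -0.26  0.21] Ftool [-0.49 -0.31 -0.21] Ttool [-0.018  0.021 -0.043] open 1.003 tilt 0.0
ctr [0.447 0.169] size [0.046 0.097] plug [294. 198.] [0.4465 0.1685] yaw 8.1
([-0.1, -0.0, -2.4], [0.68, 1.11, 13.61])
```

View pics/w4.png

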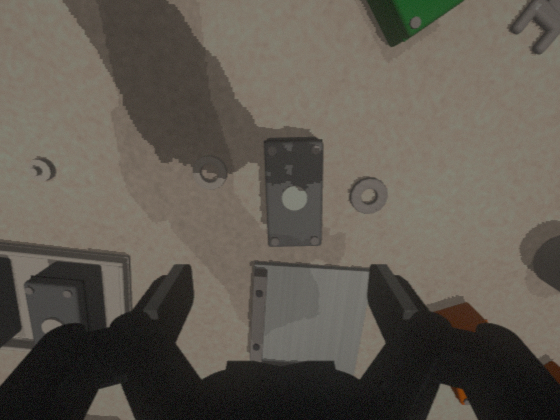

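The view shows the last housing with its plug at (294,198), with the collar and flange either side and clear of the fingers. Now I'll grasp and test it.

step_arm --plan '[[[0,0,-1,0.6,1.1,4,1],[0,0,-1,0.6,1.1,8,1],[0,0,-1,0.6,1.1,11,1],[0,0,-1,0.6,1.1,12.8,1],[0,0,-1,0.6,1.1,13.4,1],[0,0,-1,0.6,1.1,13.4,1],[0,0,-1,0.6,1.1,13.4,0.6],[0,0,-1,0.6,1.1,13.4,0.2],[0,0,-1,0.6,1.1,13.4,0.2],[0,0,-1,0.6,1.1,13.4,0.2]]]'

```text
time: 38.37
ee_pos: [0.4479, 0.1703, 0.0993]
eef_rot: [-0.185, 3.133, 0.001]
force: [-0.1, -0.1, 6.8]
opening: 0.565
grasp_force: 74.1
```

step_arm --plan '[[[0,0,0,0,0,0,0.2],[0,0,0,0,0,0,0.2],[0,0,0,0,0,0,0.2],[0,0,0,0,0,0,0.2],[0,0,0,0,0,-3,0.2],[0,0,0,-1,0,-6,0.2],[0,0,0,-3,0,-9,0.2],[0,0,0,-5,0,-12,0.2],[0,0,0,-5,0,-12,0.2],[0,0,0,-5,0,-12,0.2]]]'

```text
time: 39.2
ee_pos: [0.4982, 0.1764, 0.2199]
eef_rot: [-0.184, 3.13, 0.003]
force: [-1.4, -0.4, -4.8]
opening: 0.566
grasp_force: 74.9
```

step_arm --plan '[[[0,-7,0,0,0,0,0.2],[0,-12,0,0,0,0,0.2],[0,-12,0,0,0,0,0.2],[0,-12,0,0,0,0,0.2],[0,-6,0,0,0,0,0.2],[0,-0.5,0,0,0,0,0.2],[0,-0.5,0,0,0,0,0.2],[0,-0.5,0,0,0,0,0.2],[0,-0.5,0,0,0,0,0.2],[0,-0.5,0,0,0,0,0.2]]]'

```text
time: 40.03
ee_pos: [0.4958, 0.1762, 0.2171]
eef_rot: [-0.187, 3.127, 0.0]
force: [-0.7, -0.2, -3.7]
opening: 0.566
grasp_force: 74.8
```

```bash
python3 -c "
from h import *
avg(8)"
```

```text
tilt -0.55 T [-2.00e-03  2.30e-02  9.00e-03 -1.35e-01 -1.37e-01 -3.53e+00] sd 0.027
```

step_arm --plan '[[[0,7,0,0,0,0,0.2],[0,13,0,0,0,0,0.2],[0,13,0,0,0,0,0.2],[0,13,0,0,0,0,0.2],[0,7,0,0,0,0,0.2],[0,1,0,0,0,0,0.2],[0,1,0,0,0,0,0.2],[0,1,0,0,0,0,0.2],[0,1,0,0,0,0,0.2],[0,1,0,0,0,0,0.2]]]'

```text
time: 41.22
ee_pos: [0.4972, 0.1765, 0.2177]
eef_rot: [0.185, -3.128, 0.0]
force: [-0.3, 0.2, -2.1]
opening: 0.569
grasp_force: 74.8
```

```bash
python3 -c "
from h import *
avg(8);wt()"
```

```text
tilt 0.49 T [-0.004 -0.026  0.011  0.056  0.2   -3.563] sd 0.025
t 41.57 pos [0.497 0.176 0.217] F [-0.26  1.35 -3.54] Ftool [0.06 1.37 3.54] Ttool [-0.006 -0.063  0.05 ] open 0.566 tilt 0.5
```

None of the five shows a clear step. The quick return to level probably throws the ball across, because 0.5° is too weak to hold it. I'll repeat the test with a slow return to ±1.5°.

step_arm --plan '[[[0,6,0,0,0,0,0.2],[0,11.5,0,0,0,0,0.2],[0,11.5,0,0,0,0,0.2],[0,11.5,0,0,0,0,0.2],[0,11.5,0,0,0,0,0.2],[0,11.5,0,0,0,0,0.2],[0,11.5,0,0,0,0,0.2],[0,11.5,0,0,0,0,0.2]]]'

```text
time: 42.23
ee_pos: [0.4962, 0.1765, 0.2178]
eef_rot: [0.175, -2.929, 0.018]
force: [0.3, -0.3, -3.6]
opening: 0.564
grasp_force: 74.8
```

step_arm --plan '[[[0,-1,0,0,0,0,0.2],[0,-2.5,0,0,0,0,0.2],[0,-4,0,0,0,0,0.2],[0,-5.5,0,0,0,0,0.2],[0,-7,0,0,0,0,0.2],[0,-8.2,0,0,0,0,0.2],[0,-9.2,0,0,0,0,0.2],[0,-10,0,0,0,0,0.2],[0,-10.5,0,0,0,0,0.2],[0,-10.5,0,0,0,0,0.2]]]'

```text
time: 43.07
ee_pos: [0.4963, 0.1764, 0.2176]
eef_rot: [0.185, -3.111, 0.002]
force: [-0.2, 0.3, -4.0]
opening: 0.564
grasp_force: 74.8
```

step_arm --plan '[[[0,0,0,0,0,0,0.2],[0,0,0,0,0,0,0.2],[0,0,0,0,0,0,0.2],[0,0,0,0,0,0,0.2],[0,0,0,0,0,0,0.2],[0,0,0,0,0,0,0.2]]]'

```text
time: 43.57
ee_pos: [0.4966, 0.1764, 0.2175]
eef_rot: [0.185, -3.11, 0.002]
force: [-0.0, 0.4, -3.8]
opening: 0.563
grasp_force: 74.8
```

```bash
cat >> h.py <<'E'
def av2(n=7):
    L=[];J=[];A=[]
    for i in range(n):
        if i: ctrl.read_camera("top")
        o=ctrl.observe();Rm=toolT()[:3,:3];L.append(Rm.T@o["wrist_torque"]);J.append(o["joint_torque"]);A.append(np.degrees(np.arcsin(Rm[2,0])))
    print("tilt",np.mean(A).round(2),"Ty",np.mean(L,0)[1].round(3),"se",(np.std(L,0)[1]/n**.5).round(3),"J",np.mean(J,0).round(3),"sd",np.std(J,0).round(3),"Fz",o["force"][2])
E
python3 -c "
from h import *
av2()"
```

```text
tilt 1.47 Ty -0.053 se 0.011 J [ 4.0000e-03 -4.1231e+01 -1.9470e+00 -1.3634e+01 -2.3000e-02  1.0300e-01
  0.0000e+00] sd [0.001 0.003 0.    0.001 0.    0.    0.   ] Fz -2.958171334519969
```

step_arm --plan '[[[0,-6,0,0,0,0,0.2],[0,-13.5,0,0,0,0,0.2],[0,-13.5,0,0,0,0,0.2],[0,-13.5,0,0,0,0,0.2],[0,-13.5,0,0,0,0,0.2],[0,-13.5,0,0,0,0,0.2],[0,-13.5,0,0,0,0,0.2],[0,-13.5,0,0,0,0,0.2]]]'

```text
time: 44.53
ee_pos: [0.4974, 0.1763, 0.2175]
eef_rot: [-0.173, 2.927, 0.019]
force: [-0.7, 0.5, -3.8]
opening: 0.564
grasp_force: 74.9
```

step_arm --plan '[[[0,1,0,0,0,0,0.2],[0,2.5,0,0,0,0,0.2],[0,4,0,0,0,0,0.2],[0,5.5,0,0,0,0,0.2],[0,7,0,0,0,0,0.2],[0,8.2,0,0,0,0,0.2],[0,9.2,0,0,0,0,0.2],[0,10,0,0,0,0,0.2],[0,10.5,0,0,0,0,0.2],[0,10.5,0,0,0,0,0.2]]]'

```text
time: 45.37
ee_pos: [0.497, 0.1763, 0.2175]
eef_rot: [-0.184, 3.11, 0.003]
force: [0.4, -0.6, -3.7]
opening: 0.564
grasp_force: 74.8
```

step_arm --plan '[[[0,0,0,0,0,0,0.2],[0,0,0,0,0,0,0.2],[0,0,0,0,0,0,0.2],[0,0,0,0,0,0,0.2],[0,0,0,0,0,0,0.2],[0,0,0,0,0,0,0.2]]]'

```text
time: 45.87
ee_pos: [0.4965, 0.1764, 0.2176]
eef_rot: [-0.185, 3.109, 0.003]
force: [0.1, 0.2, -3.6]
opening: 0.566
grasp_force: 74.8
```

```bash
python3 -c "
from h import *
av2()"
```

```text
tilt -1.53 Ty 0.034 se 0.012 J [-6.0000e-03 -4.0506e+01 -1.7670e+00 -1.3583e+01  3.8000e-02 -9.6000e-02
  0.0000e+00] sd [0.001 0.004 0.001 0.002 0.    0.    0.   ] Fz -3.7440931302077067
```

Joint torques read nearly noise-free. Joint 6 should be linear in tilt for a sound housing and show a step for the rattler.

step_arm --plan '[[[0,-6,0,0,0,0,0.2],[0,-10.5,0,0,0,0,0.2],[0,-10.5,0,0,0,0,0.2],[0,-10.5,0,0,0,0,0.2],[0,-10.5,0,0,0,0,0.2],[0,-10.5,0,0,0,0,0.2],[0,-10.5,0,0,0,0,0.2],[0,-10.5,0,0,0,0,0.2],[0,-10.5,0,0,0,0,0.2],[0,-10.5,0,0,0,0,0.2]]]'

```text
time: 47.0
ee_pos: [0.4968, 0.1763, 0.2175]
eef_rot: [-0.173, 2.927, 0.018]
force: [0.2, 0.2, -4.2]
opening: 0.564
grasp_force: 74.8
```

```bash
python3 -c "
from h import *
av2(2)"
```

```text
tilt -12.02 Ty 0.415 se 0.004 J [ 2.5000e-02 -3.8100e+01 -7.2500e-01 -1.3223e+01  2.1100e-01 -7.4300e-01
  1.0000e-03] sd [0.001 0.006 0.002 0.004 0.    0.    0.   ] Fz -3.616037457474251
```

step_arm --plan '[[[0,6,0,0,0,0,0.2],[0,12,0,0,0,0,0.2],[0,18,0,0,0,0,0.2],[0,24,0,0,0,0,0.2],[0,24,0,0,0,0,0.2],[0,24,0,0,0,0,0.2],[0,24,0,0,0,0,0.2],[0,24,0,0,0,0,0.2],[0,24,0,0,0,0,0.2],[0,24,0,0,0,0,0.2]]]'

```text
time: 47.88
ee_pos: [0.4961, 0.1766, 0.2179]
eef_rot: [0.175, -2.929, 0.018]
force: [-0.1, 0.5, -3.7]
opening: 0.566
grasp_force: 74.8
```

```bash
python3 -c "
from h import *
av2(2)"
```

```text
tilt 11.91 Ty -0.395 se 0.008 J [ 2.0000e-03 -4.3812e+01 -2.7280e+00 -1.3577e+01 -2.5900e-01  8.0800e-01
 -1.0000e-03] sd [0.013 0.034 0.007 0.    0.001 0.002 0.   ] Fz -3.256077383663201
```

Joint 6 is linear, with a step of only 0.003, so unit 2 is sound. One of the tray housings must be the rattler, and unit 4 is the most suspect. I'll set unit 2 back on the bench.

```bash
python3 -c "
from h import *
print(go(.46,.171,.15,np.radians(186.8)))"
```

```text
([-0.0, -11.9, 0.0], [2.18, -0.12, 7.4])
```

step_arm --plan '[[[0,-6,0,1,0,3,0.2],[0,-11.9,0,2.2,-0.1,6,0.2],[0,-11.9,0,2.2,-0.1,7.4,0.2],[0,-11.9,0,2.2,-0.1,7.4,0.2],[0,-11.9,0,2.2,-0.1,7.4,0.2],[0,-11.9,0,2.2,-0.1,7.4,0.2]]]'

```text
time: 48.43
ee_pos: [0.4624, 0.1719, 0.1509]
eef_rot: [-0.185, 3.133, 0.002]
force: [1.8, -0.1, -3.6]
opening: 0.565
grasp_force: 74.7
```

step_arm --plan '[[[0,0,0,0,0,2,0.2],[0,0,0,0,0,4,0.2],[0,0,0,0,0,5,0.2],[0,0,0,0,0,5.1,0.2],[0,0,0,0,0,5.1,0.2],[0,0,0,0,0,5.1,0.7],[0,0,0,0,0,5.1,1],[0,0,0,0,0,5.1,1],[0,0,0,0,0,5.1,1]]]'

```text
time: 49.18
ee_pos: [0.4606, 0.1712, 0.0994]
eef_rot: [-0.186, 3.136, 0.001]
force: [0.1, 0.5, -0.4]
opening: 0.998
grasp_force: 0.0
```

step_arm --plan '[[[0,0,0,0,0,0,1],[0,0,0,0,0,-4,1],[0,0,0,0,0,-8,1],[0,0,0,0,0,-12,1],[0,0,0,0,0,-14,1],[0,0,0,0,0,-14,1],[0,0,0,0,0,-14,1],[0,0,0,0,0,-14,1]]]'

```text
time: 49.85
ee_pos: [0.4596, 0.1706, 0.2381]
eef_rot: [0.186, -3.133, 0.001]
force: [-0.4, -0.1, -0.1]
opening: 0.999
grasp_force: 0.0
```

```bash
python3 -c "
from h import *
wt();print(go(.602,-.253,.22,np.radians(180.7)))"
```

```text
t 49.85 pos [0.46  0.171 0.238] F [-0.41 -0.12 -0.11] Ftool [ 0.42 -0.07  0.11] Ttool [ 0.031  0.037 -0.028] open 0.999 tilt 0.2
([-0.0, -0.2, 6.1], [-9.13, -43.75, 1.81])
```

step_arm --plan '[[[0,0,6,-9,-43.7,1.8,1],[0,0,6,-9,-43.7,1.8,1],[0,0,6,-9,-43.7,1.8,1],[0,0,6,-9,-43.7,1.8,1],[0,0,6,-9,-43.7,1.8,1],[0,0,6,-9,-43.7,1.8,1],[0,0,6,-9,-43.7,1.8,1],[0,0,6,-9,-43.7,1.8,1],[0,0,6,-9,-43.7,1.8,1],[0,0,6,-9,-43.7,1.8,1]]]'

```text
time: 50.68
ee_pos: [0.5912, -0.2257, 0.2192]
eef_rot: [0.022, -3.136, -0.002]
force: [0.4, 0.7, -0.4]
opening: 0.999
grasp_force: 0.0
```

```bash
python3 -c "
from h import *
wt();print(go(.602,-.253,.22,np.radians(180.7)))"
```

```text
t 50.68 pos [ 0.591 -0.226  0.219] F [ 0.43  0.7  -0.36] Ftool [-0.44  0.69  0.36] Ttool [-0.047 -0.073 -0.022] open 0.999 tilt 0.3
([0.1, -0.3, 0.1], [-1.04, -2.74, -0.09])
```

step_arm --plan '[[[0,0,0,-0.7,-2.5,0,1],[0,0,0,-0.7,-2.5,0,1],[0,0,0,-0.7,-2.5,0,1],[0,0,0,-0.7,-2.5,0,1],[0,0,0,-0.7,-2.5,0,1]]]'

```text
time: 51.1
ee_pos: [0.5991, -0.2462, 0.2207]
eef_rot: [0.027, -3.138, -0.004]
force: [-0.1, 0.3, 0.0]
opening: 0.997
grasp_force: 0.0
```

```bash
python3 -c "
from h import *
wt();print(go(.6025,-.253,.1,np.radians(180.7)))
c=cam('wrist');cv2.imwrite('pics/w5.png',c['frame'][:,:,::-1]);print(proj(c,[[.602,-.253,.054]]))"
```

```text
t 51.1 pos [ 0.599 -0.246  0.221] F [-0.12  0.27  0.04] Ftool [ 0.12  0.27 -0.03] Ttool [ 0.03   0.026 -0.005] open 0.997 tilt 0.2
([0.1, -0.2, 0.3], [-0.37, -0.72, 12.07])
[[271.91515977 215.01680531]]
```

View pics/w5.png

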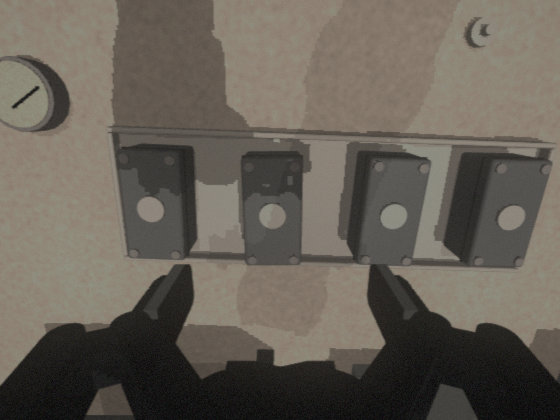

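All four tray housings look fine, and unit 4's plug is at (272,216) as predicted. I'll grasp it and run the joint-6 test.

step_arm --plan '[[[0,0,0,-0.3,-0.7,4,1],[0,0,0,-0.3,-0.7,8,1],[0,0,0,-0.3,-0.7,10,1],[0,0,0,-0.3,-0.7,11.4,1],[0,0,0,-0.3,-0.7,11.9,1],[0,0,0,-0.3,-0.7,11.9,1],[0,0,0,-0.3,-0.7,11.9,0.6],[0,0,0,-0.3,-0.7,11.9,0.2],[0,0,0,-0.3,-0.7,11.9,0.2],[0,0,0,-0.3,-0.7,11.9,0.2]]]'

```text
time: 51.98
ee_pos: [0.6035, -0.2545, 0.105]
eef_rot: [-0.024, 3.139, 0.001]
force: [-0.2, 2.3, 6.3]
opening: 0.575
grasp_force: 74.8
```

step_arm --plan '[[[0,0,0,0,0,0,0.2],[0,0,0,0,0,0,0.2],[0,0,0,0,0,0,0.2],[0,0,0,0,0,0,0.2],[0,0,0,0,0,-3,0.2],[0,0,0,0,0,-6,0.2],[0,0,0,0,0,-9,0.2],[0,0,0,0,0,-12,0.2],[0,-6,0,0,0,-12,0.2],[0,-12,0,0,0,-12,0.2]]]'

```text
time: 52.82
ee_pos: [0.6038, -0.2555, 0.225]
eef_rot: [-0.022, 2.925, -0.001]
force: [0.1, -0.2, -7.2]
opening: 0.565
grasp_force: 75.5
```

step_arm --plan '[[[0,0,0,0,0,0,0.2],[0,0,0,0,0,0,0.2],[0,0,0,0,0,0,0.2],[0,0,0,0,0,0,0.2],[0,0,0,0,0,0,0.2],[0,0,0,0,0,0,0.2],[0,0,0,0,0,0,0.2],[0,0,0,0,0,0,0.2]]]'

```text
time: 53.48
ee_pos: [0.6026, -0.2556, 0.2225]
eef_rot: [-0.021, 2.934, 0.002]
force: [-0.4, 0.2, -6.3]
opening: 0.568
grasp_force: 75.5
```

```bash
cat >> h.py <<'E'
def j6():
    o=ctrl.observe();Rm=toolT()[:3,:3];print("tilt",np.degrees(np.arcsin(Rm[2,0])).round(2),"J6",round(o["joint_torque"][5],4),"dq",np.abs(o["dq"]).max().round(3),"Fz",round(o["force"][2],2),"open",round(o["opening"],3),"z",np.round(o["ee_pos"],3))
E
python3 -c "
from h import *
j6()"
```

```text
tilt -11.91 J6 -0.9589 dq 0.006 Fz -6.34 open 0.568 z [ 0.603 -0.256  0.223]
```

step_arm --plan '[[[0,3,0,0,0,0,0.2],[0,6,0,0,0,0,0.2],[0,8,0,0,0,0,0.2],[0,9,0,0,0,0,0.2],[0,9,0,0,0,0,0.2],[0,9,0,0,0,0,0.2],[0,9,0,0,0,0,0.2],[0,9,0,0,0,0,0.2],[0,9,0,0,0,0,0.2],[0,9,0,0,0,0,0.2]]]'

```text
time: 54.32
ee_pos: [0.6021, -0.256, 0.2228]
eef_rot: [-0.021, 3.09, 0.0]
force: [-0.5, 0.0, -5.6]
opening: 0.563
grasp_force: 75.5
```

```bash
python3 -c "
from h import *
j6()"
```

```text
tilt -2.94 J6 -0.2107 dq 0.003 Fz -5.59 open 0.563 z [ 0.602 -0.256  0.223]
```

step_arm --plan '[[[0,3,0,0,0,0,0.2],[0,6,0,0,0,0,0.2],[0,6,0,0,0,0,0.2],[0,6,0,0,0,0,0.2],[0,6,0,0,0,0,0.2],[0,6,0,0,0,0,0.2],[0,6,0,0,0,0,0.2],[0,6,0,0,0,0,0.2],[0,6,0,0,0,0,0.2],[0,6,0,0,0,0,0.2]]]'

```text
time: 55.15
ee_pos: [0.6022, -0.2559, 0.2228]
eef_rot: [0.021, -3.088, 0.001]
force: [0.5, 0.6, -6.1]
opening: 0.567
grasp_force: 75.5
```

```bash
python3 -c "
from h import *
j6()"
```

```text
tilt 3.06 J6 0.2487 dq 0.006 Fz -6.06 open 0.567 z [ 0.602 -0.256  0.223]
```

step_arm --plan '[[[0,5,0,0,0,0,0.2],[0,9,0,0,0,0,0.2],[0,9,0,0,0,0,0.2],[0,9,0,0,0,0,0.2],[0,9,0,0,0,0,0.2],[0,9,0,0,0,0,0.2],[0,9,0,0,0,0,0.2],[0,9,0,0,0,0,0.2],[0,9,0,0,0,0,0.2],[0,9,0,0,0,0,0.2]]]'

```text
time: 55.98
ee_pos: [0.6022, -0.2559, 0.2229]
eef_rot: [0.02, -2.931, 0.002]
force: [0.5, 0.4, -6.5]
opening: 0.558
grasp_force: 75.5
```

```bash
python3 -c "
from h import *
j6();print(go(.6025,-.253,.16,np.radians(180.7)))"
```

```text
tilt 12.04 J6 0.9802 dq 0.013 Fz -6.46 open 0.558 z [ 0.602 -0.256  0.223]
([-0.0, -12.0, 0.1], [-1.34, 0.29, 6.15])
```

The J6 slope is 4.67 at ±12° and 4.39 at ±3°, with no step, so unit 4 is sound. I'll put it back and test unit 1, whose earlier data were marginal.

step_arm --plan '[[[0,-6,0,-0.7,0.1,2,0.2],[0,-12,0,-1.4,0.3,5,0.2],[0,-12,0,-1.4,0.3,6.1,0.2],[0,-12,0,-1.4,0.3,6.1,0.2],[0,-12,0,-1.4,0.3,6.1,0.2],[0,-12,0,-1.4,0.3,6.1,0.2]]]'

```text
time: 56.48
ee_pos: [0.6048, -0.253, 0.1616]
eef_rot: [-0.022, 3.14, -0.002]
force: [0.9, 0.1, -5.8]
opening: 0.565
grasp_force: 75.5
```

step_arm --plan '[[[0,0,0,0,0,2,0.2],[0,0,0,0,0,4,0.2],[0,0,0,0,0,5,0.2],[0,0,0,0,0,5.7,0.2],[0,0,0,0,0,5.7,0.2],[0,0,0,0,0,5.7,0.7],[0,0,0,0,0,5.7,1],[0,0,0,0,0,5.7,1],[0,0,0,0,0,5.7,1]]]'

```text
time: 57.23
ee_pos: [0.6043, -0.2531, 0.1045]
eef_rot: [-0.022, 3.14, -0.002]
force: [-0.4, -0.5, -0.4]
opening: 0.997
grasp_force: 0.0
```

step_arm --plan '[[[0,0,0,0,0,0,1],[0,0,0,0,0,-4,1],[0,0,0,0,0,-8,1],[0,0,0,0,4,-11,1],[0,0,0,0,8,-11,1],[0,0,0,0,12,-11,1],[0,0,0,0,16,-11,1],[0,0,0,0,19.8,-11,1],[0,0,0,0,19.8,-11,1],[0,0,0,0,19.8,-11,1]]]'

```text
time: 58.07
ee_pos: [0.6008, -0.0501, 0.2137]
eef_rot: [0.034, -3.141, -0.003]
force: [0.5, -0.3, -0.1]
opening: 1.0
grasp_force: 0.0
```

```bash
python3 -c "
from h import *
wt();print(go(.6025,-.054,.1025,np.radians(180.5)))"
```

```text
t 58.07 pos [ 0.601 -0.05   0.214] F [ 0.45 -0.27 -0.07] Ftool [-0.45 -0.28  0.07] Ttool [ 0.113  0.034 -0.013] open 1.0 tilt 0.0
([0.1, -0.0, 0.7], [-0.16, -0.41, 11.12])
```

step_arm --plan '[[[0,0,0.5,-0.2,-0.4,4,1],[0,0,0.5,-0.2,-0.4,7.5,1],[0,0,0.5,-0.2,-0.4,9.5,1],[0,0,0.5,-0.2,-0.4,10.7,1],[0,0,0.5,-0.2,-0.4,11.1,1],[0,0,0.5,-0.2,-0.4,11.1,1],[0,0,0.5,-0.2,-0.4,11.1,0.6],[0,0,0.5,-0.2,-0.4,11.1,0.2],[0,0,0.5,-0.2,-0.4,11.1,0.2],[0,0,0.5,-0.2,-0.4,11.1,0.2]]]'

```text
time: 58.9
ee_pos: [0.6047, -0.0622, 0.1057]
eef_rot: [-0.004, 3.136, -0.007]
force: [-0.1, -6.1, 6.8]
opening: 0.566
grasp_force: 75.6
```

step_arm --plan '[[[0,0,0,0,0,0,0.2],[0,0,0,0,0,0,0.2],[0,0,0,0,0,0,0.2],[0,0,0,0,0,0,0.2],[0,0,0,0,0,-3,0.2],[0,0,0,0,0,-6,0.2],[0,0,0,0,0,-9,0.2],[0,0,0,0,0,-12,0.2],[0,-6,0,0,0,-12,0.2],[0,-12,0,0,0,-12,0.2]]]'

```text
time: 59.73
ee_pos: [0.6049, -0.0577, 0.2261]
eef_rot: [-0.009, 2.921, 0.003]
force: [-0.9, -0.4, -6.4]
opening: 0.566
grasp_force: 75.3
```

step_arm --plan '[[[0,0,0,0,0,0,0.2],[0,0,0,0,0,0,0.2],[0,0,0,0,0,0,0.2],[0,0,0,0,0,0,0.2],[0,0,0,0,0,0,0.2],[0,0,0,0,0,0,0.2],[0,0,0,0,0,0,0.2],[0,0,0,0,0,0,0.2]]]'

```text
time: 60.4
ee_pos: [0.6028, -0.0587, 0.2219]
eef_rot: [-0.008, 2.934, 0.001]
force: [0.4, -0.4, -5.1]
opening: 0.565
grasp_force: 75.3
```

```bash
python3 -c "
from h import *
j6()"
```

```text
tilt -11.9 J6 -0.9788 dq 0.005 Fz -5.12 open 0.565 z [ 0.603 -0.059  0.222]
```

step_arm --plan '[[[0,3,0,0,0,0,0.2],[0,6,0,0,0,0,0.2],[0,8,0,0,0,0,0.2],[0,9,0,0,0,0,0.2],[0,9,0,0,0,0,0.2],[0,9,0,0,0,0,0.2],[0,9,0,0,0,0,0.2],[0,9,0,0,0,0,0.2],[0,9,0,0,0,0,0.2],[0,9,0,0,0,0,0.2]]]'

```text
time: 61.23
ee_pos: [0.6024, -0.0588, 0.2222]
eef_rot: [-0.008, 3.09, 0.0]
force: [0.0, 0.6, -6.0]
opening: 0.566
grasp_force: 75.3
```

```bash
python3 -c "
from h import *
j6()"
```

```text
tilt -2.94 J6 -0.248 dq 0.002 Fz -5.96 open 0.566 z [ 0.602 -0.059  0.222]
```

step_arm --plan '[[[0,3,0,0,0,0,0.2],[0,6,0,0,0,0,0.2],[0,6,0,0,0,0,0.2],[0,6,0,0,0,0,0.2],[0,6,0,0,0,0,0.2],[0,6,0,0,0,0,0.2],[0,6,0,0,0,0,0.2],[0,6,0,0,0,0,0.2],[0,6,0,0,0,0,0.2],[0,6,0,0,0,0,0.2]]]'

```text
time: 62.07
ee_pos: [0.6025, -0.0588, 0.2223]
eef_rot: [0.008, -3.088, 0.0]
force: [0.5, -0.6, -5.6]
opening: 0.564
grasp_force: 75.3
```

```bash
python3 -c "
from h import *
j6()"
```

```text
tilt 3.06 J6 0.246 dq 0.002 Fz -5.57 open 0.564 z [ 0.603 -0.059  0.222]
```

step_arm --plan '[[[0,5,0,0,0,0,0.2],[0,9,0,0,0,0,0.2],[0,9,0,0,0,0,0.2],[0,9,0,0,0,0,0.2],[0,9,0,0,0,0,0.2],[0,9,0,0,0,0,0.2],[0,9,0,0,0,0,0.2],[0,9,0,0,0,0,0.2],[0,9,0,0,0,0,0.2],[0,9,0,0,0,0,0.2]]]'

```text
time: 62.9
ee_pos: [0.6025, -0.0588, 0.2223]
eef_rot: [0.008, -2.931, 0.001]
force: [0.5, 0.2, -5.2]
opening: 0.566
grasp_force: 75.3
```

```bash
python3 -c "
from h import *
j6();print(go(.6025,-.054,.16,np.radians(180)),go(.60,.185,.25,np.radians(181)))"
```

```text
tilt 12.05 J6 0.9803 dq 0.002 Fz -5.19 open 0.566 z [ 0.603 -0.059  0.222]
([-0.0, -12.0, 0.3], [-1.3, 0.48, 6.09]) ([0.1, -12.0, -0.7], [0.7, 24.38, -2.68])
```

Checking the sign: the payload swings opposite to the ball, so a ball should give a negative step. Unit 1 is exactly linear, so it is sound. Unit 4 gave −0.04 in both tests with residual vibration, so I'll return unit 1 and retest unit 4 with longer settling.

step_arm --plan '[[[0,-6,0,-0.7,0.1,2,0.2],[0,-12,0,-1.4,0.3,5,0.2],[0,-12,0,-1.4,0.3,6.1,0.2],[0,-12,0,-1.4,0.3,6.1,0.2],[0,-12,0,-1.4,0.3,6.1,0.2],[0,-12,0,-1.4,0.3,6.1,0.2]]]'

```text
time: 63.4
ee_pos: [0.605, -0.0558, 0.1608]
eef_rot: [-0.008, 3.14, -0.0]
force: [0.2, -0.5, -4.5]
opening: 0.565
grasp_force: 75.2
```

step_arm --plan '[[[0,0,0,0,0,2,0.2],[0,0,0,0,0,4,0.2],[0,0,0,0,0,5,0.2],[0,0,0,0,0,5.6,0.2],[0,0,0,0,0,5.6,0.2],[0,0,0,0,0,5.6,0.7],[0,0,0,0,0,5.6,1],[0,0,0,0,0,5.6,1],[0,0,0,0,0,5.6,1]]]'

```text
time: 64.15
ee_pos: [0.6046, -0.0558, 0.1045]
eef_rot: [-0.008, 3.14, -0.0]
force: [0.7, -0.8, 0.8]
opening: 1.001
grasp_force: 0.0
```

step_arm --plan '[[[0,0,0,0,0,0,1],[0,0,0,0,0,-4,1],[0,0,0,0,0,-8,1],[0,0,0,0,-4,-11,1],[0,0,0,0,-8,-11,1],[0,0,0,0,-12,-11,1],[0,0,0,0,-16,-11,1],[0,0,0,0,-19.6,-11,1],[0,0,0,0,-19.6,-11,1],[0,0,0,0,-19.6,-11,1]]]'

```text
time: 64.98
ee_pos: [0.6034, -0.2563, 0.2132]
eef_rot: [-0.003, -3.14, 0.003]
force: [0.9, 0.7, -0.4]
opening: 1.003
grasp_force: 0.0
```

```bash
python3 -c "
from h import *
wt();c=cam('wrist');cv2.imwrite('pics/w6.png',c['frame'][:,:,::-1])
print(go(.6025,-.253,.1025,np.radians(180.5)),proj(c,[[.602,-.253,.054],[.602,-.057,.054]]))"
```

```text
t 64.98 pos [ 0.603 -0.256  0.213] F [ 0.94  0.7  -0.39] Ftool [-0.93  0.7   0.39] Ttool [-0.079 -0.046  0.045] open 1.003 tilt 0.1
([0.0, -0.1, -0.3], [0.16, -0.03, 11.08]) [[285.42052376 212.93550181]
 [532.12549258 212.93450172]]
```

View pics/w6.png

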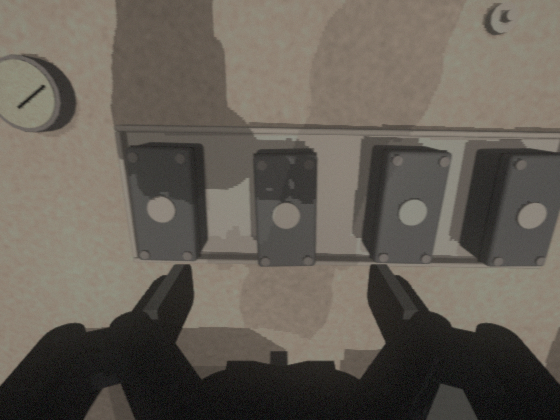

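All four sit square again; the unit 4 plug is at (286,214), as predicted. Now the retest with longer settling.

step_arm --plan '[[[0,0,0,0.1,0,4,1],[0,0,0,0.1,0,7.5,1],[0,0,0,0.1,0,9.5,1],[0,0,0,0.1,0,10.7,1],[0,0,0,0.1,0,11.1,1],[0,0,0,0.1,0,11.1,1],[0,0,0,0.1,0,11.1,0.6],[0,0,0,0.1,0,11.1,0.2],[0,0,0,0.1,0,11.1,0.2],[0,0,0,0.1,0,11.1,0.2]]]'

```text
time: 65.87
ee_pos: [0.6046, -0.2524, 0.1049]
eef_rot: [-0.008, 3.139, -0.003]
force: [0.2, -0.7, 6.0]
opening: 0.566
grasp_force: 76.5
```

step_arm --plan '[[[0,0,0,0,0,0,0.2],[0,0,0,0,0,0,0.2],[0,0,0,0,0,0,0.2],[0,0,0,0,0,0,0.2],[0,0,0,0,0,-3,0.2],[0,0,0,0,0,-6,0.2],[0,0,0,0,0,-9,0.2],[0,0,0,0,0,-12,0.2],[0,-3,0,0,0,-12,0.2],[0,-6,0,0,0,-12,0.2]]]'

```text
time: 66.7
ee_pos: [0.6044, -0.2514, 0.2242]
eef_rot: [-0.009, 3.033, -0.001]
force: [0.3, -0.3, -7.2]
opening: 0.57
grasp_force: 75.4
```

step_arm --plan '[[[0,0,0,0,0,0,0.2],[0,0,0,0,0,0,0.2],[0,0,0,0,0,0,0.2],[0,0,0,0,0,0,0.2],[0,0,0,0,0,0,0.2],[0,0,0,0,0,0,0.2],[0,0,0,0,0,0,0.2],[0,0,0,0,0,0,0.2],[0,1.5,0,0,0,0,0.2],[0,3,0,0,0,0,0.2]]]'

```text
time: 67.53
ee_pos: [0.6034, -0.2519, 0.2227]
eef_rot: [-0.008, 3.092, -0.0]
force: [-0.2, 0.6, -6.4]
opening: 0.565
grasp_force: 75.4
```

step_arm --plan '[[[0,0,0,0,0,0,0.2],[0,0,0,0,0,0,0.2],[0,0,0,0,0,0,0.2],[0,0,0,0,0,0,0.2],[0,0,0,0,0,0,0.2],[0,0,0,0,0,0,0.2],[0,0,0,0,0,0,0.2],[0,0,0,0,0,0,0.2],[0,0,0,0,0,0,0.2],[0,0,0,0,0,0,0.2]]]'

```text
time: 68.37
ee_pos: [0.6036, -0.2517, 0.2226]
eef_rot: [-0.008, 3.09, 0.0]
force: [-0.1, -0.2, -5.9]
opening: 0.565
grasp_force: 75.4
```

```bash
python3 -c "
from h import *
j6()"
```

```text
tilt -2.93 J6 -0.2124 dq 0.008 Fz -5.89 open 0.565 z [ 0.604 -0.252  0.223]
```

step_arm --plan '[[[0,3,0,0,0,0,0.2],[0,6,0,0,0,0,0.2],[0,6,0,0,0,0,0.2],[0,6,0,0,0,0,0.2],[0,6,0,0,0,0,0.2],[0,6,0,0,0,0,0.2],[0,6,0,0,0,0,0.2],[0,6,0,0,0,0,0.2],[0,6,0,0,0,0,0.2],[0,6,0,0,0,0,0.2]]]'

```text
time: 69.2
ee_pos: [0.6035, -0.2518, 0.2227]
eef_rot: [0.008, -3.088, 0.0]
force: [0.1, 1.0, -5.1]
opening: 0.566
grasp_force: 75.4
```

```bash
python3 -c "
from h import *
for i in range(5):
    j6();ctrl.read_camera('top')"
```

```text
tilt 3.06 J6 0.2466 dq 0.004 Fz -5.08 open 0.566 z [ 0.603 -0.252  0.223]
tilt 3.07 J6 0.2413 dq 0.006 Fz -5.52 open 0.563 z [ 0.604 -0.252  0.223]
tilt 3.07 J6 0.2355 dq 0.007 Fz -7.01 open 0.563 z [ 0.604 -0.252  0.223]
tilt 3.07 J6 0.2286 dq 0.007 Fz -6.11 open 0.561 z [ 0.604 -0.252  0.223]
tilt 3.07 J6 0.2223 dq 0.003 Fz -6.52 open 0.564 z [ 0.604 -0.252  0.223]
```

step_arm --plan '[[[0,0,0,0,0,0,0.2],[0,0,0,0,0,0,0.2],[0,0,0,0,0,0,0.2],[0,0,0,0,0,0,0.2],[0,0,0,0,0,0,0.2],[0,0,0,0,0,0,0.2],[0,0,0,0,0,0,0.2],[0,0,0,0,0,0,0.2],[0,0,0,0,0,0,0.2],[0,0,0,0,0,0,0.2]]]'

```text
time: 70.28
ee_pos: [0.6036, -0.2518, 0.2226]
eef_rot: [0.008, -3.088, 0.0]
force: [0.0, 0.0, -6.5]
opening: 0.559
grasp_force: 75.4
```

```bash
python3 -c "
from h import *
j6();print(go(.6025,-.253,.16,np.radians(180.7)),go(.595,.185,.25,np.radians(181)))"
```

```text
tilt 3.07 J6 0.2205 dq 0.008 Fz -6.51 open 0.559 z [ 0.604 -0.252  0.223]
([0.0, -3.1, -0.4], [-0.22, -0.12, 6.26]) ([0.0, -3.1, -0.7], [0.78, 43.68, -2.71])
```

At constant tilt, J6 drifted from 0.247 to 0.220. Something is rolling inside, so unit 4 is the faulty housing. I'll carry it to the jig.

step_arm --plan '[[[0,-3,-0.7,2.5,44,-4,0.2],[0,-3,-0.7,2.5,44,-4,0.2],[0,-3,-0.7,2.5,44,-4,0.2],[0,-3,-0.7,2.5,44,-4,0.2],[0,-3,-0.7,2.5,44,-4,0.2],[0,-3,-0.7,2.5,44,-4,0.2],[0,-3,-0.7,2.5,44,-4,0.2],[0,-3,-0.7,2.5,44,-4,0.2],[0,-3,-0.7,2.5,44,-4,0.2],[0,-3,-0.7,2.5,44,-4,0.2]]]'

```text
time: 71.12
ee_pos: [0.5795, 0.1643, 0.262]
eef_rot: [0.027, -3.141, -0.0]
force: [0.6, 0.1, -6.7]
opening: 0.565
grasp_force: 75.6
```

step_arm --plan '[[[0,0,0,0,0,0,0.2],[0,0,0,0,0,0,0.2],[0,0,0,0,0,0,0.2],[0,0,0,0,0,0,0.2],[0,0,0,0,0,0,0.2]]]'

```text
time: 71.53
ee_pos: [0.5803, 0.1601, 0.2612]
eef_rot: [0.022, -3.14, 0.002]
force: [-0.7, -0.7, -6.4]
opening: 0.565
grasp_force: 75.8
```

```bash
python3 -c "
from h import *
wt();c=cam('wrist');cv2.imwrite('pics/w7.png',c['frame'][:,:,::-1]);print(proj(c,[[.661,.153,.008],[.613,.178,.008],[.536,.150,.024]]))"
```

```text
t 71.53 pos [0.58  0.16  0.261] F [-0.68 -0.66 -6.39] Ftool [ 0.68 -0.64  6.39] Ttool [-0.     0.048 -0.038] open 0.565 tilt 0.1
[[273.79267914 252.76747143]
 [296.34799615 214.52398529]
 [271.50488758 146.55479206]]
```

View pics/w7.png

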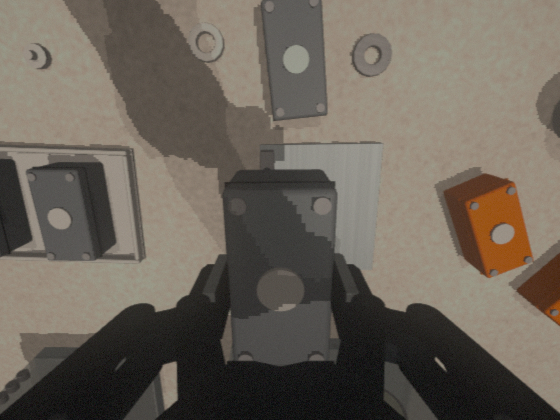

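The held housing hides most of the jig; the plate's left edge is at about column 265 and its near edge at row 143. I'll take the stop edges from the earlier frames w4 and w2.

```bash
python3 -c "
import cv2,numpy as np
a=cv2.imread('pics/w4.png')[255:375,240:380];b=cv2.imread('pics/w2.png')[110:300,460:560]
A=cv2.resize(a,None,fx=3,fy=3,interpolation=cv2.INTER_CUBIC);B=cv2.resize(b,None,fx=3,fy=3,interpolation=cv2.INTER_CUBIC)
A=cv2.copyMakeBorder(A,0,570-360,0,20,cv2.BORDER_CONSTANT)
cv2.imwrite('pics/jig.png',np.clip(np.hstack([A,B]).astype(int)*1.6,0,255).astype(np.uint8))"
```

```text
(no output)
```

View pics/jig.png

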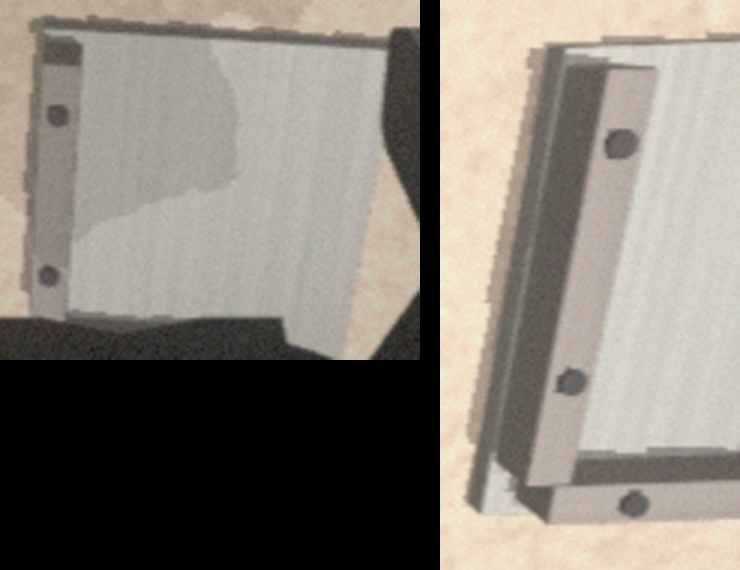

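The crop gives clear stop edges: the long stop's inner top edge in both frames, and the short stop's inner face in the right one. I'll cast these to 3-D.

```bash
cat > jig.py <<'E'
from h import *
c=ctrl.read_camera("wrist")
def C(p,r):
    T=np.eye(4);T[:3,:3]=R.from_rotvec(r).as_matrix();T[:3,3]=p
    return dict(c,T=T@c["T_tool_cam"])
w4=C([.4542,.1581,.2309],[.154,-3.137,.002]);w2=C([.6013,-.0494,.2006],[-.015,-3.141,-.003])
for n,cc,uv,z in(("long w4",w4,[(267.3,277),(262.7,361)],.024),("long w2",w2,[(532.7,132.7),(505,271)],.024),("short base w2",w2,[(506.7,261.3),(560,259)],.008),("short top w2",w2,[(505,271.7),(560,270.3)],.024),("plate near edge w4",w4,[(254,262),(368,269)],.008)):
    p=ray(cc,uv,z)[:,:2];d=p[1]-p[0];print(n,p.round(4).tolist(),"dir",np.degrees(np.arctan2(d[1],d[0])).round(2))
wt()
E
python3 jig.py
```

```text
long w4 [[0.5405, 0.1525], [0.6501, 0.1567]] dir 2.17
long w2 [[0.5409, 0.1504], [0.6642, 0.1558]] dir 2.48
short base w2 [[0.663, 0.1684], [0.661, 0.2192]] dir 92.26
short top w2 [[0.6649, 0.1559], [0.664, 0.206]] dir 91.13
plate near edge w4 [[0.5333, 0.1368], [0.5294, 0.2604]] dir 91.81
t 71.63 pos [0.58  0.161 0.261] F [ 0.28 -0.27 -6.18] Ftool [-0.29 -0.27  6.18] Ttool [-0.009  0.054 -0.04 ] open 0.566 tilt 0.1
```

```bash
python3 -c "
from h import *
print(go(.600,.191,.13,np.radians(182.2)))"
```

```text
([-0.0, -0.1, -1.4], [-2.04, 3.0, 13.13])
```

step_arm --plan '[[[0,0,-1.4,-2,3,0,0.2],[0,0,-1.4,-2,3,3,0.2],[0,0,-1.4,-2,3,6,0.2],[0,0,-1.4,-2,3,9,0.2],[0,0,-1.4,-2,3,11.5,0.2],[0,0,-1.4,-2,3,13,0.2],[0,0,-1.4,-2,3,13,0.2],[0,0,-1.4,-2,3,13,0.2],[0,0,-1.4,-2,3,13,0.2],[0,0,-1.4,-2,3,13,0.2]]]'

```text
time: 72.47
ee_pos: [0.6007, 0.1932, 0.1335]
eef_rot: [-0.065, 3.138, 0.003]
force: [-1.0, -0.4, -5.2]
opening: 0.564
grasp_force: 76.0
```

```bash
python3 -c "
from h import *
wt();print(go(.600,.191,.107,np.radians(182.2)))"
```

```text
t 72.47 pos [0.601 0.193 0.133] F [-0.97 -0.41 -5.25] Ftool [ 1.   -0.38  5.24] Ttool [ 0.041  0.059 -0.009] open 0.564 tilt -0.2
([0.1, 0.2, 0.2], [0.08, -0.22, 2.65])
```

step_arm --plan '[[[0,0,0,0,0,1,0.2],[0,0,0,0,0,1.8,0.2],[0,0,0,0,0,2.2,0.2],[0,0,0,0,0,2.5,0.2],[0,0,0,0,0,2.5,0.2],[0,0,0,0,0,2.5,0.2],[0,0,0,0,0,2.5,0.2]]]'

```text
time: 73.05
ee_pos: [0.5984, 0.1926, 0.1079]
eef_rot: [0.066, -3.138, 0.002]
force: [-4.3, -1.0, 4.8]
opening: 0.564
grasp_force: 77.3
```

```bash
python3 -c "
from h import *
wt()"
```

```text
t 73.05 pos [0.598 0.193 0.108] F [-4.33 -1.    4.75] Ftool [ 4.38 -0.83 -4.74] Ttool [0.501 0.89  0.101] open 0.564 tilt 0.2
```

Contact with the plate at about z = 0.108, as expected. Now I'll push towards the short stop.

step_arm --plan '[[[0,0,0,-0.4,0,0,0.2],[0,0,0,-0.8,0,0,0.2],[0,0,0,-1.2,0,0,0.2],[0,0,0,-1.5,0,0,0.2],[0,0,0,-1.8,0,0,0.2],[0,0,0,-2.1,0,0,0.2],[0,0,0,-2.4,0,0,0.2],[0,0,0,-2.4,0,0,0.2],[0,0,0,-2.4,0,0,0.2]]]'

```text
time: 73.8
ee_pos: [0.6173, 0.1949, 0.1081]
eef_rot: [0.067, -3.126, 0.002]
force: [-15.5, -2.3, 13.8]
opening: 0.565
grasp_force: 78.4
```

```bash
python3 -c "
from h import *
wt()"
```

```text
t 73.8 pos [0.617 0.195 0.108] F [-15.46  -2.31  13.82] Ftool [ 15.75  -1.66 -13.58] Ttool [0.342 2.84  0.171] open 0.565 tilt 0.9
```

step_arm --plan '[[[0,0,0,0,-0.4,0,0.2],[0,0,0,0,-0.7,0,0.2],[0,0,0,0,-1,0,0.2],[0,0,0,0,-1.2,0,0.2],[0,0,0,0,-1.4,0,0.2],[0,0,0,0,-1.6,0,0.2],[0,0,0,0,-1.6,0,0.2],[0,0,0,0,-1.6,0,0.2]]]'

```text
time: 74.47
ee_pos: [0.617, 0.1919, 0.1085]
eef_rot: [0.083, -3.129, -0.028]
force: [-13.8, 13.1, 9.5]
opening: 0.572
grasp_force: 77.7
```

```bash
python3 -c "
from h import *
wt();print(toolT()[:2,0])"
```

```text
t 74.47 pos [0.617 0.192 0.109] F [-13.82  13.06   9.53] Ftool [13.21 13.95 -9.13] Ttool [-3.309  2.688 -0.343] open 0.572 tilt 0.6
[-0.99852103 -0.05329853]
```

Home is reached in x (0.617). In y the friction from pressing on the plate and the short stop is blocking it, so I'll ease both and push y again.

step_arm --plan '[[[0,0,0,0.7,0,-0.7,0.2],[0,0,0,0.7,0,-0.7,0.2],[0,0,0,0.7,-0.2,-0.7,0.2],[0,0,0,0.7,-0.4,-0.7,0.2],[0,0,0,0.7,-0.6,-0.7,0.2],[0,0,0,0.7,-0.7,-0.7,0.2],[0,0,0,0.7,-0.7,-0.7,0.2]]]'

```text
time: 75.05
ee_pos: [0.6158, 0.1785, 0.114]
eef_rot: [0.065, -3.139, -0.022]
force: [-3.2, 12.1, -2.1]
opening: 0.566
grasp_force: 76.4
```

```bash
python3 -c "
from h import *
wt();print(toolT()[:2,0])"
```

```text
t 75.05 pos [0.616 0.178 0.114] F [-3.24 12.05 -2.14] Ftool [ 2.73 12.14  2.31] Ttool [-2.818  1.066  0.581] open 0.566 tilt 0.1
[-0.99914708 -0.04124656]
```

Both stops are now contacted: x 0.616, y 0.1785, with 12 N on the long stop. I'll lower back down, nudge x and release.

step_arm --plan '[[[0,0,0,0,0.3,0.2,0.2],[0,0,0,0,0.3,0.5,0.2],[0,0,0,0,0.2,0.6,0.2],[0,0,0,-0.3,0.1,0.6,0.2],[0,0,0,-0.6,0,0.6,0.2],[0,0,0,-0.6,0,0.6,0.2],[0,0,0,-0.6,0,0.6,0.2]]]'

```text
time: 75.63
ee_pos: [0.6177, 0.1789, 0.1085]
eef_rot: [0.066, -3.128, -0.018]
force: [-14.2, 11.3, 9.5]
opening: 0.565
grasp_force: 77.6
```

```bash
python3 -c "
from h import *
wt();print(toolT()[:3,:2])"
```

```text
t 75.63 pos [0.618 0.179 0.108] F [-14.21  11.29   9.48] Ftool [13.83 11.99 -9.17] Ttool [-2.445  2.674  0.643] open 0.565 tilt 0.7
[[-0.99902378 -0.04232562]
 [-0.04246835  0.99903464]
 [ 0.01216287  0.01176129]]
```

step_arm --plan '[[[0,0,0,0,0,0,0.62],[0,0,0,0,0,0,0.65],[0,0,0,0,0,0,0.75],[0,0,0,0,0,0,1],[0,0,0,0.3,0.7,0,1],[0,0,0,0.3,0.7,0,1],[0,0,0,0.3,0.7,0,1]]]'

```text
time: 76.22
ee_pos: [0.6204, 0.1774, 0.1076]
eef_rot: [0.065, -3.141, 0.0]
force: [0.4, 0.1, -0.1]
opening: 1.0
grasp_force: 0.0
```

step_arm --plan '[[[0,0,0,0,0,-3,1],[0,0,0,0,0,-6,1],[0,0,0,2,0,-10,1],[0,0,0,5,0,-14,1],[0,0,0,7,0,-14,1],[0,0,0,7,0,-14,1],[0,0,0,7,0,-14,1],[0,0,0,7,0,-14,1]]]'

```text
time: 76.88
ee_pos: [0.5508, 0.1739, 0.2473]
eef_rot: [0.064, -3.141, 0.001]
force: [-0.1, -0.9, 0.3]
opening: 1.001
grasp_force: 0.0
```

```bash
python3 -c "
from h import *
wt();c=cam('wrist');f=c['frame'];cv2.imwrite('pics/w8f.png',f[:,:,::-1])
b=proj(c,[[.615,.179,.057]])[0];print(b)
u,v=int(b[0]),int(b[1]);u0,v0=max(0,u-110),max(0,v-110);print(u0,v0)
cv2.imwrite('pics/w8.png',np.clip(cv2.resize(f[v0:v0+200,u0:u0+220,::-1],None,fx=3,fy=3,interpolation=cv2.INTER_CUBIC).astype(int)*1.6,0,255))"
```

```text
t 76.88 pos [0.551 0.174 0.247] F [-0.13 -0.88  0.26] Ftool [ 0.16 -0.88 -0.25] Ttool [ 0.028 -0.057 -0.049] open 1.001 tilt 0.0
[283.24702074 266.8068093 ]
173 156[ WARN:0@0.661] global loadsave.cpp:1063 imwrite_ Unsupported depth image for selected encoder is fallbacked to CV_8U.
```

View pics/w8.png

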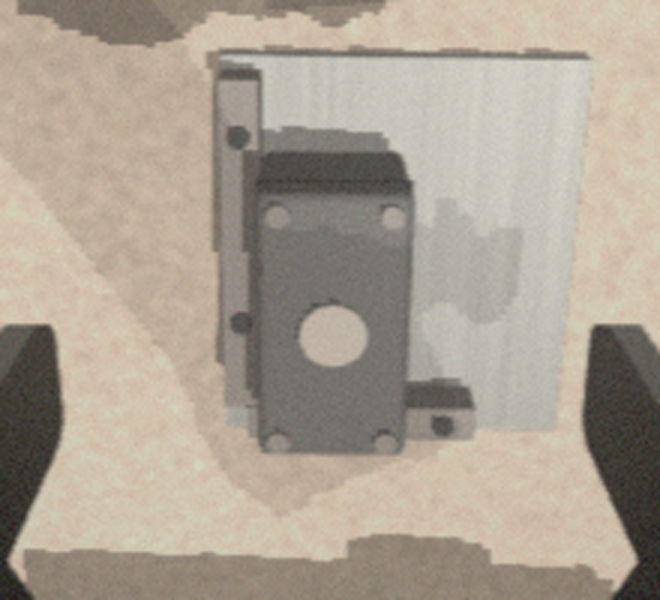

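The crop shows the housing against the long stop (left), with its end at the short stop (bottom right). I'll check yaw and position from the screws and plug.

```bash
python3 -c "
from h import *
c=cam('wrist')
F=lambda L:np.array(L)/3+[173,156]
def ln(n,uv,z):
    p=ray(c,F(uv),z)[:,:2];d=p[1]-p[0];print(n,p.round(4).tolist(),np.degrees(np.arctan2(d[1],d[0])).round(2))
ln('screwsL',[(276,215),(277,440)],.057);ln('screwsR',[(394,215),(386,440)],.057)
ln('ends',[(276,215),(394,215)],.057);ln('plug/plug',[(334,336),(334,336.1)],.057)
ln('edgeL',[(258,190),(262,452)],.054);ln('edgeR',[(412,190),(405,452)],.054)
ln('stop outer',[(217,75),(224,405)],.024);ln('stop inner',[(262,75),(260,150)],.024)
ln('plate near',[(220,50),(590,57)],.008);ln('short base',[(410,383),(472,387)],.008);ln('short top',[(410,410),(474,410)],.024);ln('plate right',[(590,57),(556,430)],.008)
"
```

```text
screwsL [[0.5751, 0.1604], [0.6557, 0.1628]] 1.74
screwsR [[0.5736, 0.1965], [0.6541, 0.1991]] 1.9
ends [[0.5751, 0.1604], [0.5736, 0.1965]] 92.41
plug/plug [[0.6159, 0.18], [0.616, 0.18]] 2.63
edgeL [[0.5683, 0.1545], [0.6628, 0.1578]] 1.97
edgeR [[0.5663, 0.2017], [0.6607, 0.2062]] 2.7
stop outer [[0.5398, 0.1385], [0.6648, 0.1418]] 1.54
stop inner [[0.5392, 0.1532], [0.565, 0.1531]] -0.27
plate near [[0.5347, 0.1377], [0.5318, 0.2649]] 91.3
short base [[0.6625, 0.2122], [0.6633, 0.2364]] 88.22
short top [[0.664, 0.2109], [0.663, 0.2346]] 92.44
plate right [[0.5318, 0.2649], [0.6813, 0.2713]] 2.46
```

The plug is at (0.616, 0.180) against a home of (0.615, 0.179), and yaw is about 2°, matching the jig. To seat it fully I'll nudge it with closed fingers, first the end, then the side.

step_arm --plan '[[[0,0,0,1.5,0.4,0,0],[0,0,0,1.8,0.5,3,0],[0,0,0,1.8,0.5,6,0],[0,0,0,1.8,0.5,9,0],[0,0,0,1.8,0.5,12,0],[0,0,0,1.8,0.5,14,0],[0,0,0,1.8,0.5,14.5,0],[0,0,0,1.8,0.5,14.5,0],[0,0,0,1.8,0.5,14.5,0],[0,0,0,1.8,0.5,14.5,0]]]'

```text
time: 77.82
ee_pos: [0.5329, 0.1793, 0.1037]
eef_rot: [-0.065, 3.139, 0.002]
force: [-0.0, -0.3, 0.5]
opening: 0.001
grasp_force: 0.0
```

step_arm --plan '[[[0,0,0,-0.4,0,0,0],[0,0,0,-0.8,0,0,0],[0,0,0,-1.2,0,0,0],[0,0,0,-1.6,0,0,0],[0,0,0,-2,0,0,0],[0,0,0,-2.4,0,0,0],[0,0,0,-2.8,0,0,0],[0,0,0,-2.8,0,0,0]]]'

```text
time: 78.48
ee_pos: [0.5587, 0.18, 0.1022]
eef_rot: [0.066, -3.136, 0.001]
force: [-3.3, -0.1, 2.6]
opening: -0.001
grasp_force: 1.5
```

```bash
python3 -c "
from h import *
wt()"
```

```text
t 78.48 pos [0.559 0.18  0.102] F [-3.34 -0.14  2.59] Ftool [ 3.36 -0.   -2.57] Ttool [0.052 0.614 0.008] open -0.001 tilt 0.3
```

step_arm --plan '[[[0,0,0,-0.3,0,0,0],[0,0,0,-0.6,0,0,0],[0,0,0,-0.9,0,0,0],[0,0,0,-0.9,0,0,0],[0,0,0,-0.9,0,0,0]]]'

```text
time: 78.9
ee_pos: [0.5598, 0.1802, 0.1015]
eef_rot: [0.069, -3.118, 0.008]
force: [-16.9, -2.5, 12.4]
opening: -0.002
grasp_force: 8.6
```

step_arm --plan '[[[0,0,0,1,0,0,0],[0,0,0,2,0,0,0],[0,0,0,2,0,-3,0],[0,0,0,2,0,-6,0],[0,0,0,0,3,-8,0],[0,0,0,-3,6,-8,0],[0,0,0,-6,7.2,-8,0],[0,0,0,-6,7.2,-8,0],[0,0,0,-6,7.2,-8,0],[0,0,0,-6,7.2,-8,0]]]'

```text
time: 79.73
ee_pos: [0.6254, 0.254, 0.1816]
eef_rot: [0.065, -3.138, 0.002]
force: [-0.3, -0.3, -1.0]
opening: 0.002
grasp_force: 0.0
```

```bash
python3 -c "
from h import *
wt();print(go(.615,.25,.102,np.radians(182.2)))"
```

```text
t 79.73 pos [0.625 0.254 0.182] F [-0.32 -0.32 -0.98] Ftool [ 0.33 -0.31  0.99] Ttool [0.063 0.006 0.023] open 0.002 tilt 0.1
([-0.1, -0.1, 0.2], [1.03, -0.35, 7.96])
```

step_arm --plan '[[[0,0,0,1,0,3,0],[0,0,0,1,0,6,0],[0,0,0,1,0,7.9,0],[0,0,0,1,0,7.9,0],[0,0,0,1,-0.5,7.9,0],[0,0,0,1,-1,7.9,0],[0,0,0,1,-1.5,7.9,0],[0,0,0,1,-2,7.9,0],[0,0,0,1,-2.4,7.9,0],[0,0,0,1,-2.4,7.9,0]]]'

```text
time: 80.57
ee_pos: [0.6175, 0.2286, 0.1043]
eef_rot: [-0.062, 3.141, -0.001]
force: [-0.4, 0.6, -0.1]
opening: 0.002
grasp_force: 0.0
```

```bash
python3 -c "
from h import *
wt()"
```

```text
t 80.57 pos [0.617 0.229 0.104] F [-0.39  0.62 -0.14] Ftool [0.36 0.63 0.14] Ttool [0.01  0.032 0.005] open 0.002 tilt -0.0
```

step_arm --plan '[[[0,0,0,0,-0.3,0,0],[0,0,0,0,-0.6,0,0],[0,0,0,0,-0.9,0,0],[0,0,0,0,-1.2,0,0],[0,0,0,0,-1.5,0,0],[0,0,0,0,-1.8,0,0],[0,0,0,0,-1.8,0,0],[0,0,0,0,-1.8,0,0]]]'

```text
time: 81.23
ee_pos: [0.617, 0.2172, 0.1045]
eef_rot: [-0.07, 3.14, 0.012]
force: [-1.1, 6.1, 2.2]
opening: -0.001
grasp_force: 3.0
```

```bash
python3 -c "
from h import *
wt()"
```

```text
t 81.23 pos [0.617 0.217 0.104] F [-1.06  6.14  2.16] Ftool [ 0.78  6.19 -2.11] Ttool [-1.212  0.13   0.07 ] open -0.001 tilt -0.0
```

step_arm --plan '[[[0,0,0,0,-0.3,0,0],[0,0,0,0,-0.6,0,0],[0,0,0,0,-0.6,0,0],[0,0,0,0,-0.6,0,0]]]'

```text
time: 81.57
ee_pos: [0.6171, 0.2161, 0.1053]
eef_rot: [-0.074, 3.138, 0.024]
force: [-0.9, 11.1, 2.3]
opening: 0.001
grasp_force: 5.9
```

step_arm --plan '[[[0,0,0,0,1,0,0],[0,0,0,0,2,0,0],[0,0,0,0,3,-2,0],[0,0,0,0,3,-6,0],[0,0,0,2,3,-10,0],[0,0,0,5,1,-13,0.5],[0,0,0,9,-1,-13,1],[0,0,0,13,-4,-13,1],[0,0,-4,15,-4.7,-13,1],[0,0,-4,15,-4.7,-13,1]]]'

```text
time: 82.4
ee_pos: [0.4602, 0.1466, 0.2317]
eef_rot: [0.174, -3.12, 0.015]
force: [-0.6, -0.8, -0.5]
opening: 0.707
grasp_force: 0.0
```

step_arm --plan '[[[0,0,0,0,0,0,1],[0,0,0,0,0,0,1],[0,0,0,0,0,0,1],[0,0,0,0,0,0,1]]]'

```text
time: 82.73
ee_pos: [0.4715, 0.1541, 0.2337]
eef_rot: [-0.175, 3.136, 0.002]
force: [0.6, 0.7, 0.2]
opening: 1.002
grasp_force: 0.0
```

```bash
python3 -c "
from h import *
wt();p,y=unit([.46,.171]);print(go(*p,.095,y))"
```

```text
t 82.73 pos [0.471 0.154 0.234] F [0.58 0.72 0.25] Ftool [-0.66  0.65 -0.24] Ttool [ 0.007  0.002 -0.021] open 1.002 tilt -0.0
ctr [0.46  0.171] size [0.047 0.096] plug [301. 195.] [0.4607 0.1709] yaw 9.3
([0.1, -0.0, -2.9], [0.85, 1.78, 13.86])
```

step_arm --plan '[[[0,0,-0.5,0.9,1.8,3,1],[0,0,-0.5,0.9,1.8,7,1],[0,0,-0.5,0.9,1.8,10.5,1],[0,0,-0.5,0.9,1.8,13,1],[0,0,-0.5,0.9,1.8,13.7,1],[0,0,-0.5,0.9,1.8,13.7,1],[0,0,-0.5,0.9,1.8,13.7,0.6],[0,0,-0.5,0.9,1.8,13.7,0.2],[0,0,-0.5,0.9,1.8,13.7,0.2],[0,0,-0.5,0.9,1.8,13.7,0.2]]]'

```text
time: 83.62
ee_pos: [0.4599, 0.1708, 0.0986]
eef_rot: [-0.189, 3.133, 0.003]
force: [-1.2, -0.2, 6.0]
opening: 0.563
grasp_force: 74.2
```

step_arm --plan '[[[0,0,0,0,0,0,0.2],[0,0,0,0,0,0,0.2],[0,0,0,0,0,0,0.2],[0,0,0,0,0,0,0.2],[0,0,0,0,0,-3,0.2],[0,0,0,0,0,-6,0.2],[0,0,0,0,0,-10,0.2],[0,0,0,0,0,-12,0.2],[0,0,0,0,0,-12,0.2],[0,0,0,0,0,-12,0.2]]]'

```text
time: 84.45
ee_pos: [0.4591, 0.1699, 0.2179]
eef_rot: [-0.188, 3.134, 0.001]
force: [0.1, 0.4, -4.1]
opening: 0.567
grasp_force: 74.8
```

```bash
python3 -c "
from h import *
wt();print(go(.603,-.254,.22,np.radians(180)))"
```

```text
t 84.45 pos [0.459 0.17  0.218] F [ 0.06  0.43 -4.06] Ftool [-0.1   0.42  4.06] Ttool [-0.041  0.031  0.088] open 0.567 tilt -0.1
([0.1, 0.1, 6.9], [-9.22, -43.81, -0.22])
```

step_arm --plan '[[[0,0,6.9,-9.2,-43.8,-0.2,0.2],[0,0,6.9,-9.2,-43.8,-0.2,0.2],[0,0,6.9,-9.2,-43.8,-0.2,0.2],[0,0,6.9,-9.2,-43.8,-0.2,0.2],[0,0,6.9,-9.2,-43.8,-0.2,0.2],[0,0,6.9,-9.2,-43.8,-0.2,0.2],[0,0,6.9,-9.2,-43.8,-0.2,0.2],[0,0,6.9,-9.2,-43.8,-0.2,0.2],[0,0,6.9,-9.2,-43.8,-0.2,0.2],[0,0,6.9,-9.2,-43.8,-0.2,0.2]]]'

```text
time: 85.28
ee_pos: [0.5917, -0.2262, 0.2154]
eef_rot: [-0.0, -3.135, -0.003]
force: [0.5, 0.2, -4.4]
opening: 0.565
grasp_force: 74.7
```

step_arm --plan '[[[0,0,0,-0.6,-2.5,0,0.2],[0,0,0,-0.6,-2.5,0,0.2],[0,0,0,-0.6,-2.5,0,0.2],[0,0,0,-0.6,-2.5,0,0.2],[0,0,0,-0.6,-2.5,0,0.2]]]'

```text
time: 85.7
ee_pos: [0.5985, -0.2468, 0.2167]
eef_rot: [0.005, -3.138, -0.005]
force: [0.3, -0.1, -2.9]
opening: 0.567
grasp_force: 74.7
```

```bash
python3 -c "
from h import *
wt();print(go(.603,-.254,.1045,np.radians(180)))"
```

```text
t 85.7 pos [ 0.598 -0.247  0.217] F [ 0.26 -0.13 -2.88] Ftool [-0.27 -0.14  2.88] Ttool [-0.066 -0.005  0.018] open 0.567 tilt 0.2
([0.2, -0.2, 0.2], [-0.5, -0.76, 11.22])
```

step_arm --plan '[[[0,0,0,-0.4,-0.7,0,0.2],[0,0,0,-0.4,-0.7,4,0.2],[0,0,0,-0.4,-0.7,8,0.2],[0,0,0,-0.4,-0.7,10,0.2],[0,0,0,-0.4,-0.7,11,0.2],[0,0,0,-0.4,-0.7,11.2,0.2],[0,0,0,-0.4,-0.7,11.2,0.2],[0,0,0,-0.4,-0.7,11.2,0.7],[0,0,0,-0.4,-0.7,11.2,1],[0,0,0,-0.4,-0.7,11.2,1]]]'

```text
time: 86.53
ee_pos: [0.6043, -0.2567, 0.1083]
eef_rot: [0.0, 3.138, -0.002]
force: [0.0, 0.6, 0.2]
opening: 0.952
grasp_force: 0.0
```

step_arm --plan '[[[0,0,0,0,0,0,1],[0,0,0,0,0,0,1],[0,0,0,0,0,-4,1],[0,0,0,0,0,-8,1],[0,0,0,4,0,-12,1],[0,0,0,8,0,-16,1],[0,0,0,12,0,-16,1],[0,0,0,14,0,-16,1],[0,0,0,14,0,-16,1],[0,0,0,14,0,-16,1]]]'

```text
time: 87.37
ee_pos: [0.4606, -0.257, 0.2674]
eef_rot: [-0.005, -3.14, 0.002]
force: [1.3, -0.4, -0.1]
opening: 1.002
grasp_force: 0.0
```

```bash
python3 -c "
from h import *
wt();c=cam('top');f=c['frame']
cv2.imwrite('pics/end.png',np.clip(cv2.resize(f[125:255,140:430,::-1],None,fx=2.7,fy=2.7,interpolation=cv2.INTER_CUBIC).astype(int)*1.4,0,255).astype(np.uint8))"
```

```text
t 87.37 pos [ 0.461 -0.257  0.267] F [ 1.31 -0.36 -0.12] Ftool [-1.31 -0.35  0.12] Ttool [-0.038 -0.03  -0.012] open 1.002 tilt 0.1
```

View pics/end.png

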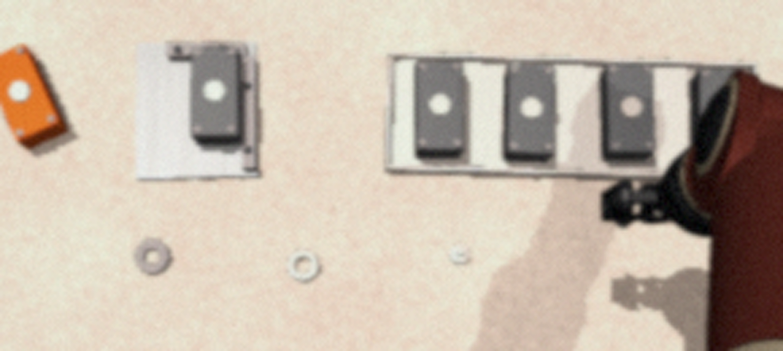

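The final picture shows the jig housing seated against both stops at (214,90). Tray housings stand at columns 441, 531, 630 and about 710 (the last partly behind the arm), and the rings have not moved. Handing in.

```bash
python3 -c "
from h import *
c=cam('top');print((proj(c,[[.6151,.1792,.057]])-[140,125])*2.7)
c=cam('wrist');print(proj(c,[[.602,-.352,.054]]));print(ctrl.finish_job())"
```

```text
[[213.8995026   90.58135205]]
[[194.34957071 315.4011311 ]]
the job is handed in; nothing more can be done
None
```

I've handed the job in: the rattling housing is pushed home against both jig stops, and the four sound ones stand in the white tray. The hand-in gave no verdict. In the last picture the arm hid most of the fourth tray housing, and two of the sound ones (the third and fifth along the row) had only the coarser shake test.

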